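Fetch the palette knife from behind the paint containers

ROBOT

A 7-joint arm with a two-finger parallel gripper is mounted at the origin on the work surface. World frame = base frame: x ahead of the robot, y to its left, z up, the work surface at z = 0. Lengths are in m, angles in rad, forces in N, time in s.
With the tool pointing down it reaches from about 0.425 to 0.8 m from the base axis. Payload 8.3 kg.
Tool frame: the origin (TCP) lies at the very end of the fingers, on their centre line; the grasp point (between the pads) lies 19 mm behind it; z points along the fingers, y is the line along which they close (so a half turn about z gives the same grasp; the last joint's range is limited). The gripper opens to 85 mm and grips with 20 to 120 N. Pads are 22 mm wide; open, the fingers measure 114 mm over their backs; the gripper's body (76 mm by 85 mm) begins 54 mm behind the grasp point. The pads swing forward as they close: fully open they stand 13 mm farther back than shut.
Start: joints at [1.067, 0.383, 0.016, 1.37, -0.006, 1.388, -0.046], TCP at [0.267, -0.565, 0.231] pointing down, gripper open.
Joint ranges: [-2.95, 2.95], [-0.25, 2.06], [-1.52, 1.56], [0.18, 2.33], [-1.44, 4.58], [0.02, 2.06], [-3.01, 3.01]. Speed limits (rad/s): [2.39, 2.39, 3.01, 3.01, 3.14, 3.14, 3.14].

INTERFACE

Orientations are given as a 3x3 rotation matrix whose columns are the frame's x, y, z axes.
In Python, from plant import readout, grab_frame, calibration, workorder gives the robot as it stands. The module is installed in compiled form; this text tells all that it offers.
- The arm moves only by the tool run_rows, called after ">>>" as name(argument=value, ...) on one line, values as JSON. Schema: {"type":"object","properties":{"offsets":{"type":"array","items":{"type":"number"},"minItems":7,"maxItems":140},"grip_force":{"type":"number"},"only":{"type":"string"},"quiet":{"type":"boolean"},"lines":{"type":"string"}},"required":["offsets"],"additionalProperties":false}. offsets is one flat list of numbers that holds 1 to 20 rows one after another, with no inner brackets; each row has 7 numbers: a rotation vector rx, ry, rz in normalised numbers (1 is 2 pi rad), then dx, dy, dz in a scale on which 1.0 is 0.8 m, then the finger opening in m; each row is the pose to reach, as a shift and turn from the pose commanded when the call began, along the tool's axes at that moment; what a row does not reach only later rows make up. A row lasts 1/12 s, in which the tool goes at most 0.0417 m and 0.125 rad, less where a joint would pass 70% of its speed; a pose out of reach is approached as far as the arm can. The fingers move at their own pace and stop on an object; grip_force is the grip in N (left out, the last holds). Time passes only in rows, so rows that do not move let the fingers close. The tool returns the time, the measured TCP pose, the force, the opening and the grip force at its end. only (a regular expression) keeps the lines of the reply that match it, lines (a string "A,B") keeps lines A to B, and quiet returns only ok. No shift or turn number may pass 1 either way. Input that does not fit is refused with a message, and nothing moves.
- readout.get_state(): the state, without advancing time (a new reading comes with each control period).
- grab_frame(name): name is "side" or "top" or "wrist"; returns (picture, depth): 400x640x3 uint8, blue, green, red; 400x640 float32, m along the optical axis (not along the pixel's ray), 0 where there is no reading.
- calibration(name): a dict with "fx", "fy", "cx", "cy" (pixels), "rvec" (rotation vector, rad) and "tvec" (3), from world to camera coordinates, as OpenCV has them. Camera axes: x right, y down, z forward; pixel columns grow to the right and rows downward; lengths in m; the calibration is good to about 2 mm. A picture is of the moment at which its call begins: read the wrist's pose just before it. calibration takes no time and is no camera call; for the wrist camera it gives the pose at the moment of the call.
- workorder.hand_in(): hands the job in; it is judged then, once.
The state is a dict: "time": time; "joint_positions": joint angles; "dq": joint speeds; "joint_efforts": joint torques, N m; "tool_pos": TCP position; "tool_rot": TCP orientation; "wrist_force": force on the tool from outside, world axes, zero at the start; "ft_torque": the same for the moment, N m; "finger_gap": finger opening in m; "grip_force": force on a finger pad.
Only numpy, scipy, OpenCV 4.12 (cv2) and the standard library are available. Lean on these libraries where they do the work, as an engineer would, in place of code of your own. Each camera call takes 0.05 s, during which the arm holds its last target. There are 200 camera calls.

TASK

The palette knife lies behind the three paint containers on the plywood board. Move all three containers into the steel tray and let them stand there, then lay the palette knife flat and lengthwise in the narrow dark wooden trough, and finally put each container back upright on the very spot of the board where it stood before. Do not tip any container over, and leave the rinsing glass, the ink bottle and the tape roll where they are.

Things in the scene. Friction and masses are not known exactly. Their poses are not given: they have to be found in the camera images.
- tin: tall plain metal paint tin, a straight upright cylinder 60 mm in diameter and 105 mm high with a paper label, about 0.3 kg; the widest and plainest of the three containers. Origin: centre of its underside, z up. Stands on one of the board's three cork circles at the start.
- jar: short squat paint jar, white with a wide black lid as wide as the jar: an upright cylinder 59 mm in diameter and 75 mm high, about 0.25 kg; the lowest of the three containers. Origin: centre of its underside, z up. Stands on one of the cork circles at the start.
- bottle: slim white paint bottle, an upright cylinder 46 mm in diameter up to 108 mm, then a short shoulder and a black cap 29 mm in diameter up to 130 mm, about 0.2 kg; the slimmest and tallest of the three containers. Origin: centre of its underside, z up. Stands on one of the cork circles at the start.
- knife: palette knife lying flat, 213 mm long, 0.08 kg. Wooden handle 22 mm wide and high, x = -106 to +6 mm; thin shank; flat steel blade 22 mm wide, 3 mm thick, x = +32 to +107 mm (tip). Origin: underside, mid-length; x towards the tip, y across, z up; centre of mass at x = -45 mm. At the start it lies on the board along and close behind the row of containers, which leave no room for a gripper.
- rack: plywood board fixed to the table, 10 mm thick, x -105 to +85 mm, 290 mm wide along y. Origin: on the table, z up, x away from the robot. Three flat cork circles (68 mm) at x = -50, y = -85, 0, +85 mm, level with its top (z = 10 mm), a container within 5 mm of each centre. The knife starts near x = +12 mm, along y. A strip 36 mm high runs along the far edge, x = +73 to +85 mm.
- tray: shallow open steel tray fixed to the table, empty, 270 x 120 mm outside (long along its x), walls 4 mm thick and 22 mm high, floor 4 mm thick. Origin: centre of its underside, z up. Room for the three containers in a row along x, 80 mm apart. On the robot's left or right.
- trough: low narrow trough of dark wood fixed to the table, empty, 260 x 86 mm outside (long along its x), walls 6 mm thick and 14 mm high, floor 6 mm thick: 248 x 74 mm inside. Origin: centre of its underside, z up. It lies on the other side of the board from the tray. The knife may lie either way round in it.
- rinse_glass: empty open drinking glass for rinsing brushes, 66 mm across the rim, 85 mm high, standing between the robot and the board. Origin: centre of its underside. To be left alone.
- ink: small capped brown glass ink bottle, 38 mm in diameter, 56 mm high, standing between the robot and the board. Origin: centre of its underside. To be left alone.
- tape: roll of paper tape lying flat, a ring 86 mm outside, 68 mm inside, 24 mm high, between the robot and the board. Origin: centre of its underside. To be left alone.

How it is judged:
By the outcome, as a careful person would: the job done as asked, in the order asked, and still so for the second after the job is handed in, with the robot touching nothing.
It also fails if it takes over 144 s, if anything falls off the work surface, if the arm or the gripper's body presses on something with over 40 N, if the wrist force passes 120 N, or if a joint passes its speed limit or range.

## Working session

There is one attempt and no reset: what is moved stays moved. The work goes in short steps, Python scripts to look and compute and a tool call to move; the robot and the scene stay as the last step left them, time stands still between calls to the robot, and variables do not carry over. Pictures are saved under pics/ and viewed, at most 14 in all, crops included, and the job is handed in when it is done.

```bash
mkdir -p pics; cat > h.py <<'E'
import numpy as np, cv2
from plant import readout, grab_frame, calibration
def cam(n):
    c=calibration(n); R=cv2.Rodrigues(np.array(c["rvec"],float))[0]; t=np.array(c["tvec"],float).reshape(3)
    return c,R,t
def grab(n):
    c,R,t=cam(n); im,d=grab_frame(n); return im,d,(c,R,t)
def cloud(d,C):
    c,R,t=C; v,u=np.mgrid[:d.shape[0],:d.shape[1]]
    P=np.stack([(u-c["cx"])/c["fx"]*d,(v-c["cy"])/c["fy"]*d,d],-1)
    W=(P-t)@R; W[d<=0]=np.nan; return W
def st():
    s=readout.get_state(); print("t",s["time"],"p",np.round(s["tool_pos"],4),"gap",s["finger_gap"],"F",np.round(s["wrist_force"],1)); print(np.round(s["tool_rot"],4),np.round(s["joint_positions"],3)); return s
E
python3 - <<'E'
from h import *
st()
for n in("top","side"):
    im,d,C=grab(n); cv2.imwrite(f"pics/{n}0.png",im); np.savez(f"{n}0.npz",im=im,d=d)
    c,R,t=C; print(n,-R.T@t, R[2])
E
```

```text
t 0.0 p [ 0.2665 -0.5648  0.2303] gap 0.08553174134945749 F [ 0.1 -0.6  0.3]
[[ 9.044e-01  4.267e-01 -9.000e-04]
 [ 4.267e-01 -9.044e-01  1.800e-03]
 [-0.000e+00 -2.000e-03 -1.000e+00]] [ 1.067  0.384  0.016  1.371 -0.006  1.388 -0.046]
top [ 0.38036693 -0.01387691  0.96993408] [ 0.14742797 -0.00139914 -0.98907181]
side [0.05911446 0.65615046 0.79310215] [ 0.4109089  -0.58866123 -0.69615504]
```

View pics/top0.png

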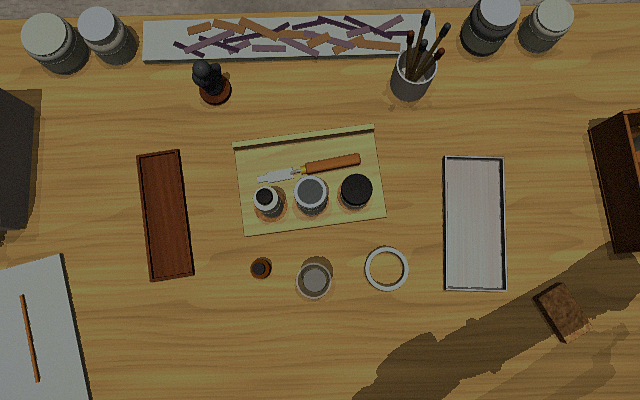

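View pics/side0.png

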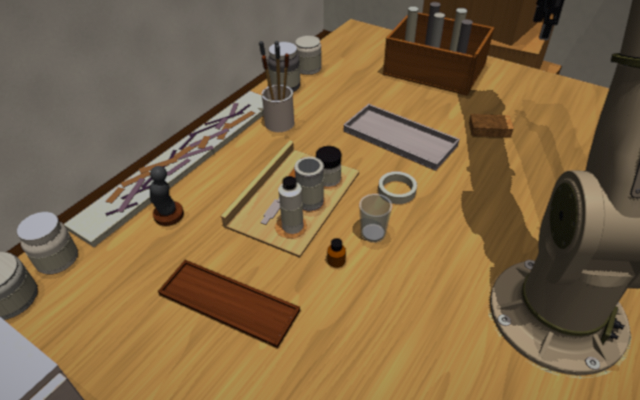

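The top view shows the bottle (267,198), tin (311,193) and jar (356,190). The knife is behind them, with its handle to the right (332,164) and its tip to the left (258,178). The tray is at (475,222) and the trough at (165,215). The side view agrees. Next I measure from both views.

```bash
cat > m.py <<'E'
from h import *
def load(n):
    z=np.load(f"{n}0.npz"); return z["im"],z["d"],cam(n)
def mec(P):
    (x,y),r=cv2.minEnclosingCircle(np.float32(P)); return np.round([x,y,r],4)
def rect(P):
    (c,s,a)=cv2.minAreaRect(np.float32(P)); return np.round(c,4),np.round(s,4),round(a,2)
if __name__=="__main__":
  for n in("top","side"):
    im,d,C=load(n); W=cloud(d,C); X,Y,Z=W[...,0],W[...,1],W[...,2]
    m=(X>.2)&(X<.75)&(abs(Y)<.5)&(np.abs(Z)<.005); print(n,"table z",np.nanmedian(Z[m]))
    M=((Z>.007)&(X>.28)&(X<.72)&(abs(Y)<.42)).astype(np.uint8)
    k,L,S,_=cv2.connectedComponentsWithStats(M)
    for i in range(1,k):
        if S[i,4]<60: continue
        P=W[L==i]; zt=np.percentile(P[:,2],98)
        print(S[i],"ztop",round(zt,4),"all",*rect(P[:,:2]))
    # tops above board
    M=((Z>.035)&(X>.28)&(X<.62)&(abs(Y)<.25)).astype(np.uint8)
    k,L,S,_=cv2.connectedComponentsWithStats(M)
    for i in range(1,k):
        if S[i,4]<40: continue
        P=W[L==i]; zt=np.percentile(P[:,2],95); T=P[P[:,2]>zt-.008]
        print("  tall",S[i],"zt",round(zt,4),"topcircle",mec(T[:,:2]),len(T),"all",mec(P[:,:2]))
E
python3 m.py
```

```text
top table z 0.00021125291571632074
[  232   123   155   114 13225] ztop 0.1232 all [0.5762 0.0147] [0.1917 0.2902] 6.34
[ 136  149   58  133 2069] ztop 0.0174 all [0.5148 0.3085] [0.2602 0.0884] 8.12
[ 443  155   65  137 1419] ztop 0.0243 all [ 0.4811 -0.3131] [0.1217 0.2704] 86.7
[149 201  19  20  84] ztop 0.0104 all [0.5231 0.3243] [0.0405 0.0309] 41.22
[364 247  45  44 634] ztop 0.0272 all [ 0.3938 -0.1325] [0.0851 0.0835] 87.73
[250 259  21  20 327] ztop 0.059 all [0.4   0.113] [0.0368 0.0366] 41.16
[296 263  36  36 618] ztop 0.0873 all [0.3748 0.0086] [0.0639 0.063 ] 88.31
  tall [341 174  32  34 857] zt 0.0881 topcircle [ 0.5425 -0.0757  0.0294] 762 all [ 0.5424 -0.0754  0.0296]
  tall [ 294  176   33   38 1014] zt 0.1178 topcircle [0.5341 0.0111 0.0306] 858 all [0.5341 0.0111 0.0306]
  tall [253 186  30  31 676] zt 0.1416 topcircle [0.524  0.0911 0.0143] 207 all [0.5233 0.0911 0.0233]
  tall [250 259  20  20 254] zt 0.0585 topcircle [0.4    0.1135 0.0119] 128 all [0.4001 0.1131 0.0188]
  tall [296 263  36  36 489] zt 0.0868 topcircle [0.3752 0.0092 0.0329] 267 all [0.3752 0.0092 0.0329]
side table z 0.00021956063016219184
[ 343  104  116   64 1322] ztop 0.024 all [ 0.4783 -0.3125] [0.1264 0.2725] 86.92
[ 220  141  139  116 8597] ztop 0.1279 all [0.5738 0.0149] [0.1923 0.2921] 6.14
[ 359  172   58   69 1866] ztop 0.0856 all [ 0.3783 -0.0666] [0.0841 0.2183] 10.96
[326 238  20  29 440] ztop 0.0585 all [0.3964 0.1172] [0.0377 0.0333] 33.56
[ 157  259  143   88 1809] ztop 0.0166 all [0.514  0.3083] [0.2624 0.0885] 7.56
  tall [ 278  146   63   81 2753] zt 0.1339 topcircle [0.5208 0.0909 0.0159] 179 all [0.5281 0.0055 0.1113]
  tall [ 359  194   33   39 1027] zt 0.0854 topcircle [0.372  0.0097 0.0342] 278 all [0.372  0.0097 0.0342]
  tall [327 238  19  19 240] zt 0.0582 topcircle [0.3975 0.1134 0.0131] 113 all [0.397  0.1157 0.0182]
```

```bash
cat > go.py <<'E'
# go.py x y z [yaw of tool y axis, deg, mod 180]: prints shift/turn in tool axes
import sys; from h import *
from scipy.spatial.transform import Rotation as Ro
s=readout.get_state(); R=np.array(s["tool_rot"]); p=np.array(s["tool_pos"])
a=[float(v) for v in sys.argv[1:]]
y0=np.degrees(np.arctan2(R[1,1],R[0,1])); yaw=a[3] if len(a)>3 else y0
d=(yaw-y0+90)%180-90; t=np.radians(y0+d)
Y=np.array([np.cos(t),np.sin(t),0]);Z=np.array([0,0,-1.]);T=np.stack([np.cross(Y,Z),Y,Z],1)
print("shift",np.round(R.T@(np.array(a[:3])-p),4),"turn",np.round(Ro.from_matrix(R.T@T).as_rotvec(),4),"yaw",round(y0,2),"p",np.round(p,4),"F",np.round(s["wrist_force"],1),"t",s["time"])
E
python3 go.py .48 .011 .30 6.3
```

```text
shift [ 0.4388 -0.4298 -0.0689] turn [-1.60e-03 -1.10e-03 -1.24e+00] yaw -64.74 p [ 0.2665 -0.5648  0.2304] F [0.1 0.2 1.3] t 0.1
```

Careful with the scale: shifts go in shares of 0.8 m and turns go in shares of 2 pi rad. That gives: 0.439 m / 0.8 = 0.5488, -0.43 m / 0.8 = -0.5375, -1.24 rad / 6.2832 = -0.1974.

>>> run_rows(offsets=[0, 0, -0.1974, 0.5488, -0.5375, -0.0863, 0.085, 0, 0, -0.1974, 0.5488, -0.5375, -0.0863, 0.085, 0, 0, -0.1974, 0.5488, -0.5375, -0.0863, 0.085, 0, 0, -0.1974, 0.5488, -0.5375, -0.0863, 0.085, 0, 0, -0.1974, 0.5488, -0.5375, -0.0863, 0.085, 0, 0, -0.1974, 0.5488, -0.5375, -0.0863, 0.085, 0, 0, -0.1974, 0.5488, -0.5375, -0.0863, 0.085, 0, 0, -0.1974, 0.5488, -0.5375, -0.0863, 0.085, 0, 0, -0.1974, 0.5488, -0.5375, -0.0863, 0.085, 0, 0, -0.1974, 0.5488, -0.5375, -0.0863, 0.085, 0, 0, -0.1974, 0.5488, -0.5375, -0.0863, 0.085, 0, 0, -0.1974, 0.5488, -0.5375, -0.0863, 0.085, 0, 0, -0.1974, 0.5488, -0.5375, -0.0863, 0.085, 0, 0, -0.1974, 0.5488, -0.5375, -0.0863, 0.085, 0, 0, -0.1974, 0.5488, -0.5375, -0.0863, 0.085, 0, 0, -0.1974, 0.5488, -0.5375, -0.0863, 0.085, 0, 0, -0.1974, 0.5488, -0.5375, -0.0863, 0.085, 0, 0, -0.1974, 0.5488, -0.5375, -0.0863, 0.085, 0, 0, -0.1974, 0.5488, -0.5375, -0.0863, 0.085, 0, 0, -0.1974, 0.5488, -0.5375, -0.0863, 0.085], grip_force=40)

```text
time: 1.77
tool_pos: [0.48, 0.0095, 0.3]
tool_rot: [[-0.107, 0.994, -0.001], [0.994, 0.107, -0.0], [-0.0, -0.001, -1.0]]
wrist_force: [-0.1, -0.9, 0.6]
finger_gap: 0.0853
grip_force: 0.0
```

```bash
python3 - <<'E'
from h import *
st()
im,d,C=grab("wrist"); cv2.imwrite("pics/w1.png",im); np.savez("wrist0.npz",im=im,d=d)
print(-C[1].T@C[2],C[1][2])
W=cloud(d,C); Z=W[...,2]; print(np.nanmin(Z),np.nanmax(Z),(d>0).mean())
M=((Z>.035)&(Z<.16)&(W[...,0]<.62)).astype(np.uint8)
k,L,S,_=cv2.connectedComponentsWithStats(M)
for i in range(1,k):
    if S[i,4]<200: continue
    P=W[L==i]; zt=np.percentile(P[:,2],95); T=P[P[:,2]>zt-.008]
    print(S[i],round(zt,4),np.round(cv2.minEnclosingCircle(np.float32(T[:,:2])),4) if 0 else cv2.minEnclosingCircle(np.float32(T[:,:2])))
E
```

```text
t 1.7667 p [0.48   0.0095 0.3   ] gap 0.08530164337534718 F [-0.1 -0.9  0.6]
[[-1.072e-01  9.942e-01 -6.000e-04]
 [ 9.942e-01  1.072e-01 -3.000e-04]
 [-3.000e-04 -6.000e-04 -1.000e+00]] [ 0.486  0.078 -0.605  1.607  0.045  1.471 -0.015]
[0.47149976 0.08817853 0.44294195] [ 0.03252967 -0.30848978 -0.95067128]
-0.7364591859211624 0.39933976844685964 0.99596875
[249  65  29  30 599] 0.0577 ((0.40003642439842224, 0.11354634165763855), 0.011723305098712444)
[ 336   86   48   44 1608] 0.1415 ((0.5232766270637512, 0.09132648259401321), 0.014229376800358295)
[   0   99   27   83 1567] 0.0641 ((0.05600395053625107, -0.012207402847707272), 0.04243699461221695)
[ 207  136   55   52 1502] 0.0859 ((0.37503573298454285, 0.008937903679907322), 0.03287164494395256)
[ 332  146   54   58 2402] 0.1167 ((0.5341379642486572, 0.0108009222894907), 0.030613116919994354)
[ 330  204   45   51 1747] 0.087 ((0.541820764541626, -0.0756692886352539), 0.029719462618231773)
```

View pics/w1.png

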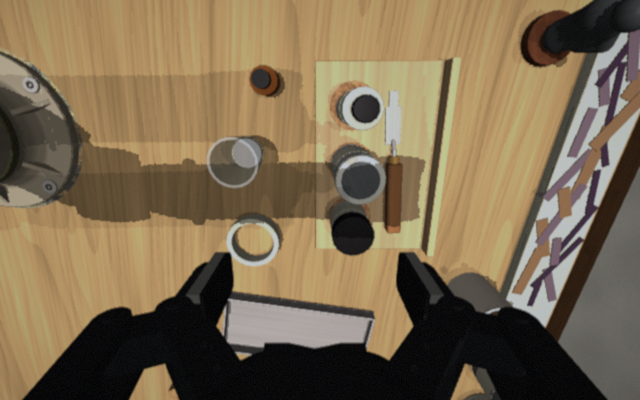

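Wrist view: the bottle cap is at (366,107), the tin at (361,181), the jar at (352,233) and the knife at (394,160). It agrees with the top view to within 1 mm. I take the jar first.

```bash
python3 go.py .542 -.0757 .16 6.3;python3 go.py .542 -.0757 .042 6.3
```

```text
shift [-0.0914  0.0525  0.1401] turn [-0.0004  0.0002 -0.0024] yaw 6.16 p [0.48   0.0096 0.3001] F [-0.1  0.9  0.2] t 1.8167
shift [-0.0914  0.0526  0.2581] turn [-0.0004  0.0002 -0.0024] yaw 6.16 p [0.48   0.0096 0.3001] F [-0.1  0.9  0.2] t 1.8167
```

Scaled: 0.258 m / 0.8 = 0.3225, 0.14 m / 0.8 = 0.175.

>>> run_rows(offsets=[0, 0, 0, -0.1143, 0.0658, 0.1, 0.085, 0, 0, 0, -0.1143, 0.0658, 0.1, 0.085, 0, 0, 0, -0.1143, 0.0658, 0.1, 0.085, 0, 0, 0, -0.1143, 0.0658, 0.1, 0.085, 0, 0, 0, -0.1143, 0.0658, 0.175, 0.085, 0, 0, 0, -0.1143, 0.0658, 0.175, 0.085, 0, 0, 0, -0.1143, 0.0658, 0.225, 0.085, 0, 0, 0, -0.1143, 0.0658, 0.2625, 0.085, 0, 0, 0, -0.1143, 0.0658, 0.3, 0.085, 0, 0, 0, -0.1143, 0.0658, 0.3225, 0.085, 0, 0, 0, -0.1143, 0.0658, 0.3225, 0.085, 0, 0, 0, -0.1143, 0.0658, 0.3225, 0.085, 0, 0, 0, -0.1143, 0.0658, 0.3225, 0.07, 0, 0, 0, -0.1143, 0.0658, 0.3225, 0.065, 0, 0, 0, -0.1143, 0.0658, 0.3225, 0.06, 0, 0, 0, -0.1143, 0.0658, 0.3225, 0.05, 0, 0, 0, -0.1143, 0.0658, 0.3225, 0.05, 0, 0, 0, -0.1143, 0.0658, 0.3225, 0.05, 0, 0, 0, -0.1143, 0.0658, 0.3225, 0.05, 0, 0, 0, -0.1143, 0.0658, 0.3225, 0.05], grip_force=40)

```text
time: 3.48
tool_pos: [0.5434, -0.0744, 0.0441]
tool_rot: [[-0.11, 0.994, 0.002], [0.994, 0.11, -0.001], [-0.001, 0.002, -1.0]]
wrist_force: [-2.1, -0.7, 6.8]
finger_gap: 0.057
grip_force: 42.9
```

```bash
python3 go.py .542 -.0757 .19 6.3; python3 go.py .48 -.3128 .16 -45
```

```text
shift [-0.0013 -0.0013 -0.1459] turn [ 0.0021  0.0012 -0.0002] yaw 6.29 p [ 0.5434 -0.0744  0.0441] F [-2.1 -0.7  6.8] t 3.4833
shift [-0.2301 -0.0889 -0.1159] turn [2.500e-03 2.000e-04 8.952e-01] yaw 6.29 p [ 0.5434 -0.0744  0.0441] F [-2.1 -0.7  6.8] t 3.4833
```

Scaled: -0.12 m / 0.8 = -0.15, -0.08 m / 0.8 = -0.1.

>>> run_rows(offsets=[0, 0, 0, 0, 0, -0.05, 0.05, 0, 0, 0, 0, 0, -0.1, 0.05, 0, 0, 0, 0, 0, -0.15, 0.05, 0, 0, 0, 0, 0, -0.15, 0.05, 0, 0, 0, 0, 0, -0.15, 0.05], grip_force=40)

```text
time: 3.9
tool_pos: [0.5443, -0.0741, 0.1655]
tool_rot: [[-0.11, 0.994, 0.006], [0.994, 0.11, -0.001], [-0.002, 0.006, -1.0]]
wrist_force: [-0.3, 0.1, -3.7]
finger_gap: 0.0568
grip_force: 45.6
```

```bash
python3 go.py .56 -.3174 .164 -45; python3 go.py .56 -.3174 .040 -45
```

```text
shift [-0.2435 -0.0111  0.0019] turn [ 6.400e-03 -7.000e-04  8.954e-01] yaw 6.3 p [ 0.5443 -0.0741  0.1655] F [-0.3  0.1 -3.7] t 3.9
shift [-0.2433 -0.0119  0.1259] turn [ 6.400e-03 -7.000e-04  8.954e-01] yaw 6.3 p [ 0.5443 -0.0741  0.1655] F [-0.3  0.1 -3.7] t 3.9
```

Scaled: -0.2434 m / 0.8 = -0.3043, 0.127 m / 0.8 = 0.1588, 0.895 rad / 6.2832 = 0.1424.

>>> run_rows(offsets=[0, 0, 0.1424, -0.3043, -0.0144, 0, 0.05, 0, 0, 0.1424, -0.3043, -0.0144, 0, 0.05, 0, 0, 0.1424, -0.3043, -0.0144, 0, 0.05, 0, 0, 0.1424, -0.3043, -0.0144, 0, 0.05, 0, 0, 0.1424, -0.3043, -0.0144, 0, 0.05, 0, 0, 0.1424, -0.3043, -0.0144, 0, 0.05, 0, 0, 0.1424, -0.3043, -0.0144, 0, 0.05, 0, 0, 0.1424, -0.3043, -0.0144, 0, 0.05, 0, 0, 0.1424, -0.3043, -0.0144, 0, 0.05, 0, 0, 0.1424, -0.3043, -0.0144, 0.0375, 0.05, 0, 0, 0.1424, -0.3043, -0.0144, 0.075, 0.05, 0, 0, 0.1424, -0.3043, -0.0144, 0.1125, 0.05, 0, 0, 0.1424, -0.3043, -0.0144, 0.1375, 0.05, 0, 0, 0.1424, -0.3043, -0.0144, 0.1463, 0.05, 0, 0, 0.1424, -0.3043, -0.0144, 0.1513, 0.05, 0, 0, 0.1424, -0.3043, -0.0144, 0.155, 0.05, 0, 0, 0.1424, -0.3043, -0.0144, 0.1588, 0.05, 0, 0, 0.1424, -0.3043, -0.0144, 0.1588, 0.05])

```text
time: 5.4
tool_pos: [0.5592, -0.317, 0.0382]
tool_rot: [[0.706, 0.708, 0.003], [0.708, -0.706, -0.001], [0.001, 0.003, -1.0]]
wrist_force: [-2.1, 3.1, 4.8]
finger_gap: 0.0567
grip_force: 46.2
```

```bash
python3 go.py .56 -.3174 .038 -45
```

```text
shift [0.0003 0.0008 0.0002] turn [ 0.0027 -0.0013  0.0019] yaw -44.89 p [ 0.5592 -0.317   0.0382] F [-2.1  3.1  4.8] t 5.4
```

Scaled: -0.15 m / 0.8 = -0.1875, -0.11 m / 0.8 = -0.1375.

>>> run_rows(offsets=[0, 0, 0, 0, 0, 0, 0.06, 0, 0, 0, 0, 0, 0, 0.07, 0, 0, 0, 0, 0, 0, 0.085, 0, 0, 0, 0, 0, 0, 0.085, 0, 0, 0, 0, 0, 0, 0.085, 0, 0, 0, 0, 0, -0.0375, 0.085, 0, 0, 0, 0, 0, -0.0875, 0.085, 0, 0, 0, 0, 0, -0.1375, 0.085, 0, 0, 0, 0, 0, -0.1875, 0.085, 0, 0, 0, 0, 0, -0.1875, 0.085])

```text
time: 6.23
tool_pos: [0.5617, -0.3189, 0.1955]
tool_rot: [[0.707, 0.707, 0.013], [0.707, -0.707, -0.007], [0.004, 0.014, -1.0]]
wrist_force: [1.1, 0.7, 1.2]
finger_gap: 0.0846
grip_force: 0.0
```

```bash
python3 go.py .5341 .011 .19 6.3; python3 go.py .5341 .011 .068 6.3
```

```text
shift [ 0.2139 -0.2528  0.0029] turn [ 0.0148  0.0021 -0.8949] yaw -44.98 p [ 0.5617 -0.3189  0.1955] F [1.1 0.7 1.2] t 6.2333
shift [ 0.2133 -0.2545  0.1249] turn [ 0.0148  0.0021 -0.8949] yaw -44.98 p [ 0.5617 -0.3189  0.1955] F [1.1 0.7 1.2] t 6.2333
```

Scaled: -0.2528 m / 0.8 = -0.316, 0.2135 m / 0.8 = 0.2669, -0.895 rad / 6.2832 = -0.1424.

>>> run_rows(offsets=[0, 0, -0.1424, 0.2669, -0.316, 0, 0.085, 0, 0, -0.1424, 0.2669, -0.316, 0, 0.085, 0, 0, -0.1424, 0.2669, -0.316, 0, 0.085, 0, 0, -0.1424, 0.2669, -0.316, 0, 0.085, 0, 0, -0.1424, 0.2669, -0.316, 0, 0.085, 0, 0, -0.1424, 0.2669, -0.316, 0, 0.085, 0, 0, -0.1424, 0.2669, -0.316, 0, 0.085, 0, 0, -0.1424, 0.2669, -0.316, 0, 0.085, 0, 0, -0.1424, 0.2669, -0.316, 0, 0.085, 0, 0, -0.1424, 0.2669, -0.316, 0, 0.085, 0, 0, -0.1424, 0.2669, -0.316, 0, 0.085])

```text
time: 7.15
tool_pos: [0.53, 0.012, 0.1853]
tool_rot: [[-0.11, 0.994, 0.0], [0.994, 0.11, -0.0], [-0.0, 0.0, -1.0]]
wrist_force: [-0.7, -0.1, -0.6]
finger_gap: 0.0851
grip_force: 0.0
```

```bash
python3 go.py .5341 .011 .068 6.3
```

```text
shift [-0.0014  0.0039  0.1173] turn [ 0.0001  0.0005 -0.0001] yaw 6.29 p [0.53   0.012  0.1853] F [-0.7 -0.1 -0.6] t 7.15
```

Scaled: 0.1173 m / 0.8 = 0.1466, 0.11 m / 0.8 = 0.1375.

>>> run_rows(offsets=[0, 0, 0, -0.0018, 0.0049, 0.0375, 0.085, 0, 0, 0, -0.0018, 0.0049, 0.075, 0.085, 0, 0, 0, -0.0018, 0.0049, 0.1125, 0.085, 0, 0, 0, -0.0018, 0.0049, 0.1375, 0.085, 0, 0, 0, -0.0018, 0.0049, 0.1466, 0.085, 0, 0, 0, -0.0018, 0.0049, 0.1466, 0.085, 0, 0, 0, -0.0018, 0.0049, 0.1466, 0.075, 0, 0, 0, -0.0018, 0.0049, 0.1466, 0.067, 0, 0, 0, -0.0018, 0.0049, 0.1466, 0.06, 0, 0, 0, -0.0018, 0.0049, 0.1466, 0.05, 0, 0, 0, -0.0018, 0.0049, 0.1466, 0.05, 0, 0, 0, -0.0018, 0.0049, 0.1466, 0.05, 0, 0, 0, -0.0018, 0.0049, 0.1466, 0.05, 0, 0, 0, -0.0018, 0.0049, 0.1466, 0.05], grip_force=40)

```text
time: 8.32
tool_pos: [0.5349, 0.0113, 0.0699]
tool_rot: [[-0.11, 0.994, 0.003], [0.994, 0.11, -0.001], [-0.001, 0.002, -1.0]]
wrist_force: [-2.4, -0.6, 6.4]
finger_gap: 0.0589
grip_force: 42.1
```

>>> run_rows(offsets=[0, 0, 0, 0, 0, -0.05, 0.05, 0, 0, 0, 0, 0, -0.1, 0.05, 0, 0, 0, 0, 0, -0.15, 0.05, 0, 0, 0, 0, 0, -0.15, 0.05, 0, 0, 0, 0, 0, -0.15, 0.05])

```text
time: 8.73
tool_pos: [0.5358, 0.0117, 0.1914]
tool_rot: [[-0.11, 0.994, 0.007], [0.994, 0.11, -0.001], [-0.001, 0.007, -1.0]]
wrist_force: [0.1, -0.3, -4.1]
finger_gap: 0.0586
grip_force: 45.9
```

```bash
python3 go.py .48 -.3128 .18 -45
```

```text
shift [-0.3164 -0.0911  0.0112] turn [ 0.0067 -0.0016  0.8954] yaw 6.31 p [0.5358 0.0117 0.1914] F [ 0.1 -0.3 -4.1] t 8.7333
```

Scaled: -0.3164 m / 0.8 = -0.3955, 0.11 m / 0.8 = 0.1375, 0.895 rad / 6.2832 = 0.1424.

>>> run_rows(offsets=[0, 0, 0.1424, -0.3955, -0.1139, 0, 0.05, 0, 0, 0.1424, -0.3955, -0.1139, 0, 0.05, 0, 0, 0.1424, -0.3955, -0.1139, 0, 0.05, 0, 0, 0.1424, -0.3955, -0.1139, 0, 0.05, 0, 0, 0.1424, -0.3955, -0.1139, 0, 0.05, 0, 0, 0.1424, -0.3955, -0.1139, 0, 0.05, 0, 0, 0.1424, -0.3955, -0.1139, 0, 0.05, 0, 0, 0.1424, -0.3955, -0.1139, 0, 0.05, 0, 0, 0.1424, -0.3955, -0.1139, 0, 0.05, 0, 0, 0.1424, -0.3955, -0.1139, 0, 0.05, 0, 0, 0.1424, -0.3955, -0.1139, 0.0375, 0.05, 0, 0, 0.1424, -0.3955, -0.1139, 0.075, 0.05, 0, 0, 0.1424, -0.3955, -0.1139, 0.1125, 0.05, 0, 0, 0.1424, -0.3955, -0.1139, 0.1313, 0.05, 0, 0, 0.1424, -0.3955, -0.1139, 0.1375, 0.05, 0, 0, 0.1424, -0.3955, -0.1139, 0.1375, 0.05])

```text
time: 10.07
tool_pos: [0.4772, -0.311, 0.0759]
tool_rot: [[0.705, 0.709, -0.003], [0.709, -0.705, 0.003], [-0.0, -0.004, -1.0]]
wrist_force: [-1.0, -0.5, -2.3]
finger_gap: 0.059
grip_force: 45.6
```

```bash
python3 go.py .48 -.3128 .0635 -45
```

```text
shift [0.0006 0.0033 0.0124] turn [-0.0045  0.0003  0.0024] yaw -44.86 p [ 0.4772 -0.311   0.0759] F [-1.  -0.5 -2.3] t 10.0667
```

Scaled: -0.14 m / 0.8 = -0.175, -0.11 m / 0.8 = -0.1375.

>>> run_rows(offsets=[0, 0, 0, 0, 0.0038, 0.0063, 0.05, 0, 0, 0, 0, 0.0038, 0.0113, 0.05, 0, 0, 0, 0, 0.0038, 0.0156, 0.05, 0, 0, 0, 0, 0.0038, 0.0156, 0.05, 0, 0, 0, 0, 0.0038, 0.0156, 0.06, 0, 0, 0, 0, 0.0038, 0.0156, 0.07, 0, 0, 0, 0, 0.0038, 0.0156, 0.085, 0, 0, 0, 0, 0.0038, 0.0156, 0.085, 0, 0, 0, 0, 0.0038, 0.0156, 0.085, 0, 0, 0, 0, 0.0038, -0.0375, 0.085, 0, 0, 0, 0, 0.0038, -0.0875, 0.085, 0, 0, 0, 0, 0.0038, -0.1375, 0.085, 0, 0, 0, 0, 0.0038, -0.175, 0.085, 0, 0, 0, 0, 0.0038, -0.175, 0.085, 0, 0, 0, 0, 0.0038, -0.175, 0.085])

```text
time: 11.32
tool_pos: [0.4814, -0.3157, 0.2206]
tool_rot: [[0.707, 0.707, 0.004], [0.707, -0.707, -0.003], [0.001, 0.005, -1.0]]
wrist_force: [0.8, -0.1, -1.0]
finger_gap: 0.0852
grip_force: 0.0
```

```bash
python3 go.py .5235 .0911 .215 6.3
```

```text
shift [ 0.3175 -0.2578  0.0046] turn [ 0.0051  0.0012 -0.895 ] yaw -44.98 p [ 0.4814 -0.3157  0.2206] F [ 0.8 -0.1 -1. ] t 11.3167
```

Scaled: 0.3175 m / 0.8 = 0.3969, -0.2578 m / 0.8 = -0.3223, -0.895 rad / 6.2832 = -0.1424.

>>> run_rows(offsets=[0, 0, -0.1424, 0.3969, -0.3223, 0, 0.085, 0, 0, -0.1424, 0.3969, -0.3223, 0, 0.085, 0, 0, -0.1424, 0.3969, -0.3223, 0, 0.085, 0, 0, -0.1424, 0.3969, -0.3223, 0, 0.085, 0, 0, -0.1424, 0.3969, -0.3223, 0, 0.085, 0, 0, -0.1424, 0.3969, -0.3223, 0, 0.085, 0, 0, -0.1424, 0.3969, -0.3223, 0, 0.085, 0, 0, -0.1424, 0.3969, -0.3223, 0, 0.085, 0, 0, -0.1424, 0.3969, -0.3223, 0, 0.085, 0, 0, -0.1424, 0.3969, -0.3223, 0, 0.085, 0, 0, -0.1424, 0.3969, -0.3223, 0, 0.085, 0, 0, -0.1424, 0.3969, -0.3223, 0, 0.085, 0, 0, -0.1424, 0.3969, -0.3223, 0, 0.085])

```text
time: 12.4
tool_pos: [0.5217, 0.0911, 0.2166]
tool_rot: [[-0.11, 0.994, -0.002], [0.994, 0.11, -0.0], [-0.0, -0.002, -1.0]]
wrist_force: [-0.1, -0.5, -0.3]
finger_gap: 0.0846
grip_force: 0.0
```

```bash
python3 go.py .5235 .0911 .075 6.3
```

```text
shift [-0.0002  0.0021  0.1416] turn [-0.0024  0.0002  0.0004] yaw 6.32 p [0.5217 0.0911 0.2166] F [-0.1 -0.5 -0.3] t 12.4
```

Scaled: 0.1416 m / 0.8 = 0.177, 0.135 m / 0.8 = 0.1688.

>>> run_rows(offsets=[0, 0, 0, 0, 0.0025, 0.0375, 0.085, 0, 0, 0, 0, 0.0025, 0.075, 0.085, 0, 0, 0, 0, 0.0025, 0.1125, 0.085, 0, 0, 0, 0, 0.0025, 0.15, 0.085, 0, 0, 0, 0, 0.0025, 0.1688, 0.085, 0, 0, 0, 0, 0.0025, 0.177, 0.085, 0, 0, 0, 0, 0.0025, 0.177, 0.075, 0, 0, 0, 0, 0.0025, 0.177, 0.065, 0, 0, 0, 0, 0.0025, 0.177, 0.055, 0, 0, 0, 0, 0.0025, 0.177, 0.05, 0, 0, 0, 0, 0.0025, 0.177, 0.045, 0, 0, 0, 0, 0.0025, 0.177, 0.035, 0, 0, 0, 0, 0.0025, 0.177, 0.035, 0, 0, 0, 0, 0.0025, 0.177, 0.035, 0, 0, 0, 0, 0.0025, 0.177, 0.035, 0, 0, 0, 0, 0.0025, 0.177, 0.035], grip_force=40)

```text
time: 13.73
tool_pos: [0.525, 0.092, 0.0779]
tool_rot: [[-0.11, 0.994, 0.002], [0.994, 0.11, -0.0], [-0.0, 0.002, -1.0]]
wrist_force: [-2.8, -0.8, 6.6]
finger_gap: 0.0449
grip_force: 39.9
```

>>> run_rows(offsets=[0, 0, 0, 0, 0, -0.05, 0.035, 0, 0, 0, 0, 0, -0.1, 0.035, 0, 0, 0, 0, 0, -0.15, 0.035, 0, 0, 0, 0, 0, -0.15, 0.035, 0, 0, 0, 0, 0, -0.15, 0.035])

```text
time: 14.15
tool_pos: [0.5258, 0.0924, 0.1993]
tool_rot: [[-0.11, 0.994, 0.006], [0.994, 0.11, 0.0], [-0.0, 0.006, -1.0]]
wrist_force: [-0.8, -0.6, -3.8]
finger_gap: 0.0449
grip_force: 42.9
```

```bash
python3 go.py .40 -.3082 .20 -45
```

```text
shift [-0.3843 -0.169  -0.0015] turn [ 0.0057 -0.0022  0.8955] yaw 6.31 p [0.5258 0.0924 0.1993] F [-0.8 -0.6 -3.8] t 14.15
```

Scaled: -0.3843 m / 0.8 = -0.4804, -0.169 m / 0.8 = -0.2113, 0.895 rad / 6.2832 = 0.1424.

>>> run_rows(offsets=[0, 0, 0.1424, -0.4804, -0.2113, 0, 0.035, 0, 0, 0.1424, -0.4804, -0.2113, 0, 0.035, 0, 0, 0.1424, -0.4804, -0.2113, 0, 0.035, 0, 0, 0.1424, -0.4804, -0.2113, 0, 0.035, 0, 0, 0.1424, -0.4804, -0.2113, 0, 0.035, 0, 0, 0.1424, -0.4804, -0.2113, 0, 0.035, 0, 0, 0.1424, -0.4804, -0.2113, 0, 0.035, 0, 0, 0.1424, -0.4804, -0.2113, 0, 0.035, 0, 0, 0.1424, -0.4804, -0.2113, 0, 0.035, 0, 0, 0.1424, -0.4804, -0.2113, 0, 0.035, 0, 0, 0.1424, -0.4804, -0.2113, 0, 0.035, 0, 0, 0.1424, -0.4804, -0.2113, 0, 0.035, 0, 0, 0.1424, -0.4804, -0.2113, 0.0375, 0.035, 0, 0, 0.1424, -0.4804, -0.2113, 0.075, 0.035, 0, 0, 0.1424, -0.4804, -0.2113, 0.1125, 0.035, 0, 0, 0.1424, -0.4804, -0.2113, 0.1375, 0.035, 0, 0, 0.1424, -0.4804, -0.2113, 0.1438, 0.035, 0, 0, 0.1424, -0.4804, -0.2113, 0.1438, 0.035])

```text
time: 15.65
tool_pos: [0.3975, -0.3064, 0.0792]
tool_rot: [[0.706, 0.709, -0.004], [0.709, -0.706, 0.004], [-0.0, -0.005, -1.0]]
wrist_force: [-0.1, 0.1, -1.9]
finger_gap: 0.0448
grip_force: 42.9
```

```bash
python3 go.py .40 -.3082 .0717 -45
```

```text
shift [0.0005 0.0031 0.0075] turn [-0.0051  0.0002  0.0021] yaw -44.88 p [ 0.3975 -0.3064  0.0792] F [-0.1  0.1 -1.9] t 15.65
```

Scaled: -0.15 m / 0.8 = -0.1875, -0.11 m / 0.8 = -0.1375.

>>> run_rows(offsets=[0, 0, 0, 0, 0.0038, 0.005, 0.035, 0, 0, 0, 0, 0.0038, 0.0098, 0.035, 0, 0, 0, 0, 0.0038, 0.0098, 0.035, 0, 0, 0, 0, 0.0038, 0.0098, 0.045, 0, 0, 0, 0, 0.0038, 0.0098, 0.055, 0, 0, 0, 0, 0.0038, 0.0098, 0.07, 0, 0, 0, 0, 0.0038, 0.0098, 0.085, 0, 0, 0, 0, 0.0038, 0.0098, 0.085, 0, 0, 0, 0, 0.0038, -0.0375, 0.085, 0, 0, 0, 0, 0.0038, -0.0875, 0.085, 0, 0, 0, 0, 0.0038, -0.1375, 0.085, 0, 0, 0, 0, 0.0038, -0.1875, 0.085, 0, 0, 0, 0, 0.0038, -0.1875, 0.085, 0, 0, 0, 0, 0.0038, -0.1875, 0.085])

```text
time: 16.82
tool_pos: [0.402, -0.3117, 0.2345]
tool_rot: [[0.707, 0.707, 0.005], [0.707, -0.707, -0.004], [0.001, 0.006, -1.0]]
wrist_force: [-0.5, -0.6, -1.4]
finger_gap: 0.0849
grip_force: 0.0
```

```bash
cat > k.py <<'E'
from m import *
im,d,C=grab("top"); np.savez("top1.npz",im=im,d=d); cv2.imwrite("pics/top1.png",im)
W=cloud(d,C); X,Y,Z=W[...,0],W[...,1],W[...,2]
hsv=cv2.cvtColor(im,cv2.COLOR_BGR2HSV)
r=(X>.54)&(X<.655)&(Y>-.13)&(Y<.15)
c=im[170,330]; print("hsv handle",hsv[163,335],"blade",hsv[176,275],"board",hsv[210,290],"z",Z[163,335],Z[176,275],Z[210,290],np.nanmedian(Z[r]))
M=r&(Z>.019)&(Z<.045); P=W[M]; print("handle",rect(P[:,:2]),np.percentile(P[:,2],[5,50,95]),M.sum())
M=((Z>.02)&(Z<.2)&(X>.3)&(X<.65)&(Y<-.24)&(Y>-.4)).astype(np.uint8)
for lo in(.06,): 
  k,L,S,_=cv2.connectedComponentsWithStats(((Z>lo)&(Z<.16)&(X>.3)&(X<.65)&(Y<-.24)&(Y>-.4)).astype(np.uint8))
  for i in range(1,k):
    if S[i,4]>60: P=W[L==i]; zt=np.percentile(P[:,2],95); print(zt,mec(P[P[:,2]>zt-.008][:,:2]))
E
python3 k.py; python3 go.py .56 .02 .26 6.3
```

```text
hsv handle [ 14 180 136] blade [ 54   9 147] board [ 28  97 145] z 0.03443069683312903 0.013559430973534261 0.008705236225719738 0.010737107558155058
handle (array([0.6166, 0.0302]), array([0.0776, 0.2387]), 0.31) [0.02183955 0.0315771  0.03704286] 960
0.08173544200075931 [ 0.5583 -0.3171  0.0295]
0.11121475122475175 [ 0.4809 -0.3153  0.0306]
0.13544215665061465 [ 0.4002 -0.31    0.0147]
shift [ 0.3466 -0.1215 -0.0279] turn [ 2.20e-03  8.00e-04 -8.95e-01] yaw -44.98 p [ 0.401  -0.3111  0.2323] F [ 0.2  0.8 -0.1] t 16.8667
```

View pics/top1.png

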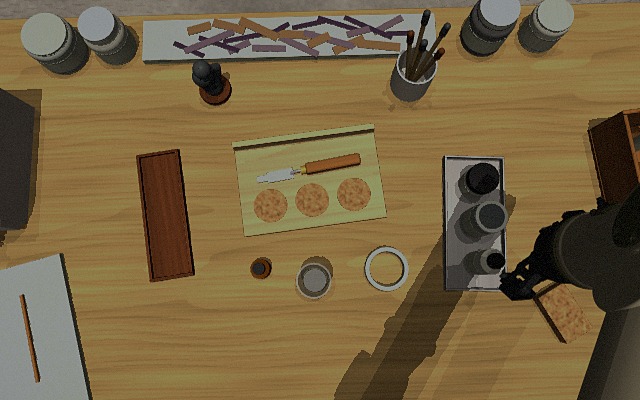

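All three containers stand in the tray, at (482,180), (487,218) and (490,262). The knife now lies free: handle (305–361,163), tip (258,179). Next I measure it from the saved top view and from the wrist.

Scaled: 0.3466 m / 0.8 = 0.4333, -0.1215 m / 0.8 = -0.1519, -0.895 rad / 6.2832 = -0.1424.

>>> run_rows(offsets=[0, 0, -0.1424, 0.4333, -0.1519, -0.035, 0.05, 0, 0, -0.1424, 0.4333, -0.1519, -0.035, 0.05, 0, 0, -0.1424, 0.4333, -0.1519, -0.035, 0.05, 0, 0, -0.1424, 0.4333, -0.1519, -0.035, 0.05, 0, 0, -0.1424, 0.4333, -0.1519, -0.035, 0.05, 0, 0, -0.1424, 0.4333, -0.1519, -0.035, 0.05, 0, 0, -0.1424, 0.4333, -0.1519, -0.035, 0.05, 0, 0, -0.1424, 0.4333, -0.1519, -0.035, 0.05, 0, 0, -0.1424, 0.4333, -0.1519, -0.035, 0.05, 0, 0, -0.1424, 0.4333, -0.1519, -0.035, 0.05, 0, 0, -0.1424, 0.4333, -0.1519, -0.035, 0.05, 0, 0, -0.1424, 0.4333, -0.1519, -0.035, 0.05])

```text
time: 17.87
tool_pos: [0.559, 0.0199, 0.2577]
tool_rot: [[-0.11, 0.994, -0.003], [0.994, 0.11, -0.0], [0.0, -0.003, -1.0]]
wrist_force: [-0.0, -0.4, -0.4]
finger_gap: 0.0499
grip_force: 0.0
```

```bash
cat > kn.py <<'E'
from m import *
def knife(im,d,C,box,zr):
    W=cloud(d,C); X,Y,Z=W[...,0],W[...,1],W[...,2]; h=cv2.cvtColor(im,cv2.COLOR_BGR2HSV)
    R=(X>box[0])&(X<box[1])&(Y>box[2])&(Y<box[3])&(Z>zr[0])&(Z<zr[1])
    M=(R&(h[...,1]>140)).astype(np.uint8)
    k,L,S,_=cv2.connectedComponentsWithStats(M); i=1+np.argmax(S[1:,4]); P=W[L==i]
    print("handle",S[i],rect(P[:,:2]),"z",np.round(np.percentile(P[:,2],[10,50,95]),4))
    B=R&(h[...,1]<40); 
    if B.sum()>20: Q=W[B]; print("blade",rect(Q[:,:2]),B.sum(),"z",np.round(np.nanmedian(Q[:,2]),4))
E
python3 - <<'E'
from kn import *
z=np.load("top1.npz"); knife(z["im"],z["d"],cam("top"),(.57,.645,-.13,.15),(.005,.045))
im,d,C=grab("wrist"); cv2.imwrite("pics/w2.png",im); knife(im,d,C,(.57,.645,-.13,.15),(.005,.045))
W=cloud(d,C)
for n in(0,):
  Z=W[...,2];M=(W[...,0]>.36)&(W[...,0]<.68)&(W[...,1]>.25)&(W[...,1]<.4)&(Z>.009)&(Z<.03); print("trough",M.sum(), rect(W[M][:,:2]) if M.sum() else 0)
E
python3 go.py .56 .02 .26 6.3
```

```text
handle [300 153  61  22 681] (array([ 0.6053, -0.0285]), array([0.0256, 0.1211]), 7.45) z [0.026  0.0313 0.0345]
blade (array([0.5875, 0.0764]), array([0.0219, 0.0896]), 10.0) 358 z 0.0135
handle [ 336  163   17   83 1139] (array([ 0.6044, -0.0273]), array([0.0203, 0.1185]), 9.51) z [0.0302 0.032  0.0334]
blade (array([0.5879, 0.076 ]), array([0.0224, 0.0898]), 10.43) 934 z 0.0133
trough 0 0
shift [ 0.0009  0.001  -0.002 ] turn [-0.0024  0.0002 -0.0014] yaw 6.22 p [0.5591 0.019  0.258 ] F [ 0.5 -0.  -0. ] t 17.9167
```

View pics/w2.png

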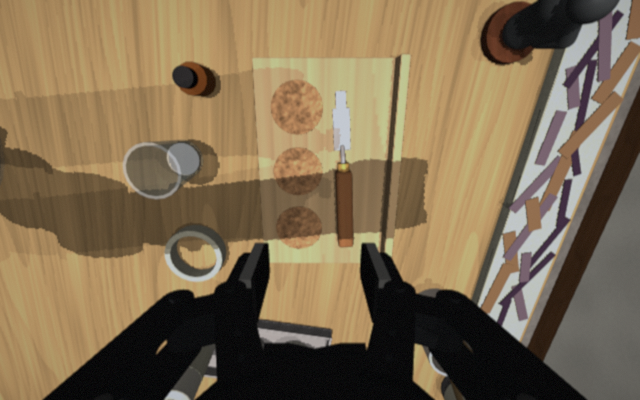

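Wrist view: the three cork circles are clear. The knife handle is at (345,205) and the blade at (342,120). Heights are 32 mm at the top of the handle and 13 mm at the blade.

Scaled: 0.17 m / 0.8 = 0.2125, 0.15 m / 0.8 = 0.1875, -0.05 rad / 6.2832 = -0.008.

>>> run_rows(offsets=[0, 0, -0.008, -0.0625, 0.0525, 0.0625, 0.045, 0, 0, -0.008, -0.0625, 0.0525, 0.125, 0.045, 0, 0, -0.008, -0.0625, 0.0525, 0.1875, 0.045, 0, 0, -0.008, -0.0625, 0.0525, 0.2125, 0.045, 0, 0, -0.008, -0.0625, 0.0525, 0.2125, 0.045, 0, 0, -0.008, -0.0625, 0.0525, 0.2125, 0.045])

```text
time: 18.42
tool_pos: [0.6023, -0.0282, 0.0824]
tool_rot: [[-0.155, 0.988, -0.011], [0.988, 0.155, -0.001], [0.001, -0.011, -1.0]]
wrist_force: [-0.9, -0.4, -0.5]
finger_gap: 0.0452
grip_force: 0.0
```

```bash
python3 go.py .6045 -.0275 .014 9.2
```

```text
shift [0.0003 0.003  0.0683] turn [-0.0114 -0.0013 -0.0045] yaw 8.94 p [ 0.6023 -0.0282  0.0824] F [-0.9 -0.4 -0.5] t 18.4167
```

Scaled: 0.06 m / 0.8 = 0.075, 0.055 m / 0.8 = 0.0688.

>>> run_rows(offsets=[0, 0, 0, 0, 0.0025, 0.025, 0.045, 0, 0, 0, 0, 0.0025, 0.05, 0.045, 0, 0, 0, 0, 0.0025, 0.0688, 0.045, 0, 0, 0, 0, 0.0025, 0.075, 0.045, 0, 0, 0, 0, 0.0025, 0.075, 0.045, 0, 0, 0, 0, 0.0025, 0.075, 0.045])

```text
time: 18.92
tool_pos: [0.6096, -0.0249, 0.0311]
tool_rot: [[-0.159, 0.987, 0.002], [0.987, 0.159, -0.0], [-0.0, 0.002, -1.0]]
wrist_force: [0.5, 0.8, 0.1]
finger_gap: 0.0446
grip_force: 0.0
```

```bash
python3 go.py .6045 -.0275 .014 9.2
```

```text
shift [-0.0017 -0.0055  0.0171] turn [ 0.0017  0.0005 -0.0014] yaw 9.12 p [ 0.6096 -0.0249  0.0311] F [0.5 0.8 0.1] t 18.9167
```

Scaled: 0.017 m / 0.8 = 0.0213, 0.012 m / 0.8 = 0.015.

>>> run_rows(offsets=[0, 0, 0, -0.0013, -0.0063, 0.0075, 0.045, 0, 0, 0, -0.0013, -0.0063, 0.015, 0.045, 0, 0, 0, -0.0013, -0.0063, 0.0213, 0.045, 0, 0, 0, -0.0013, -0.0063, 0.0213, 0.045, 0, 0, 0, -0.0013, -0.0063, 0.0213, 0.045])

```text
time: 19.33
tool_pos: [0.6038, -0.0262, 0.0121]
tool_rot: [[-0.159, 0.987, -0.001], [0.987, 0.159, 0.0], [0.0, -0.001, -1.0]]
wrist_force: [0.2, 0.3, 0.1]
finger_gap: 0.0449
grip_force: 0.0
```

```bash
python3 go.py .6045 -.0275 .014 9.2
```

```text
shift [-0.0014  0.0005 -0.0019] turn [-0.0007 -0.0003 -0.0005] yaw 9.17 p [ 0.6038 -0.0262  0.0121] F [0.2 0.3 0.1] t 19.3333
```

Scaled: -0.002 m / 0.8 = -0.0025, -0.001 m / 0.8 = -0.0013.

>>> run_rows(offsets=[0, 0, 0, -0.0013, 0, -0.0025, 0.045, 0, 0, 0, -0.0013, 0, -0.0025, 0.035, 0, 0, 0, -0.0013, 0, -0.0025, 0.028, 0, 0, 0, -0.0013, 0, -0.0025, 0.022, 0, 0, 0, -0.0013, 0, -0.0025, 0.012, 0, 0, 0, -0.0013, 0, -0.0025, 0.012, 0, 0, 0, -0.0013, 0, -0.0025, 0.012, 0, 0, 0, -0.0013, 0, -0.0025, 0.012, 0, 0, 0, -0.0013, 0, -0.0025, 0.012], grip_force=50)

```text
time: 20.08
tool_pos: [0.6047, -0.0271, 0.0149]
tool_rot: [[-0.159, 0.987, 0.001], [0.987, 0.159, 0.0], [-0.0, 0.001, -1.0]]
wrist_force: [0.1, -0.1, 5.0]
finger_gap: 0.0206
grip_force: 51.0
```

>>> run_rows(offsets=[0, 0, 0, 0, 0, -0.025, 0.012, 0, 0, 0, 0, 0, -0.0625, 0.012, 0, 0, 0, 0, 0, -0.1125, 0.012, 0, 0, 0, 0, 0, -0.1625, 0.012, 0, 0, 0, 0, 0, -0.1625, 0.012, 0, 0, 0, 0, 0, -0.1625, 0.012])

```text
time: 20.58
tool_pos: [0.6059, -0.0271, 0.1471]
tool_rot: [[-0.159, 0.987, 0.005], [0.987, 0.159, -0.0], [-0.001, 0.005, -1.0]]
wrist_force: [-0.5, -1.3, -1.2]
finger_gap: 0.0207
grip_force: 50.4
```

```bash
python3 go.py .55 .15 .13 50
python3 - <<'E'
from m import *
for n in("top","side"):
    im,d,C=load(n); W=cloud(d,C); X,Y,Z=W[...,0],W[...,1],W[...,2]
    M=(X>.36)&(X<.68)&(Y>.24)&(Y<.38)&(Z>.0095)&(Z<.03); print("trough wall",rect(W[M][:,:2]),np.percentile(Z[M],[50,90]))
    M=(X>.36)&(X<.68)&(Y>.24)&(Y<.38)&(Z>.004)&(Z<.03); print("trough",rect(W[M][:,:2]))
E
```

```text
shift [ 0.1838 -0.027   0.0168] turn [ 0.0044  0.003  -0.7128] yaw 9.16 p [ 0.6059 -0.0271  0.1471] F [-0.5 -1.3 -1.2] t 20.5833
trough wall (array([0.5148, 0.3085]), array([0.2602, 0.0884]), 8.12) [0.01362796 0.01609276]
trough (array([0.5202, 0.3116]), array([0.1354, 0.3182]), 89.93)
trough wall (array([0.514 , 0.3083]), array([0.2624, 0.0885]), 7.56) [0.01359654 0.01568715]
trough (array([0.5192, 0.3129]), array([0.3162, 0.1327]), 0.09)
```

```bash
python3 go.py .5591 .3145 .13 97.85
```

```text
shift [0.3447 0.0081 0.0168] turn [ 0.0031  0.0049 -1.5479] yaw 9.16 p [ 0.6059 -0.0271  0.1471] F [-0.5 -1.3 -1.2] t 20.5833
```

Scaled: 0.3447 m / 0.8 = 0.4309, 0.08 m / 0.8 = 0.1, -1.548 rad / 6.2832 = -0.2464.

>>> run_rows(offsets=[0, 0, -0.2464, 0.4309, 0.01, 0, 0.012, 0, 0, -0.2464, 0.4309, 0.01, 0, 0.012, 0, 0, -0.2464, 0.4309, 0.01, 0, 0.012, 0, 0, -0.2464, 0.4309, 0.01, 0, 0.012, 0, 0, -0.2464, 0.4309, 0.01, 0, 0.012, 0, 0, -0.2464, 0.4309, 0.01, 0, 0.012, 0, 0, -0.2464, 0.4309, 0.01, 0, 0.012, 0, 0, -0.2464, 0.4309, 0.01, 0, 0.012, 0, 0, -0.2464, 0.4309, 0.01, 0, 0.012, 0, 0, -0.2464, 0.4309, 0.01, 0, 0.012, 0, 0, -0.2464, 0.4309, 0.01, 0, 0.012, 0, 0, -0.2464, 0.4309, 0.01, 0, 0.012, 0, 0, -0.2464, 0.4309, 0.01, 0, 0.012, 0, 0, -0.2464, 0.4309, 0.01, 0, 0.012, 0, 0, -0.2464, 0.4309, 0.01, 0.0375, 0.012, 0, 0, -0.2464, 0.4309, 0.01, 0.075, 0.012, 0, 0, -0.2464, 0.4309, 0.01, 0.1, 0.012, 0, 0, -0.2464, 0.4309, 0.01, 0.1, 0.012, 0, 0, -0.2464, 0.4309, 0.01, 0.1, 0.012])

```text
time: 22.17
tool_pos: [0.5562, 0.3136, 0.0629]
tool_rot: [[-0.991, -0.136, -0.003], [-0.136, 0.991, -0.001], [0.003, -0.001, -1.0]]
wrist_force: [-0.2, -0.8, -0.4]
finger_gap: 0.0208
grip_force: 50.3
```

```bash
python3 go.py .5591 .3145 .011 97.85
python3 - <<'E'
from h import *
im,d,C=grab("top"); cv2.imwrite("pics/top2.png",im[120:300,100:300])
E
```

```text
shift [-0.0032  0.0005  0.0518] turn [-0.001  -0.0035 -0.001 ] yaw 97.79 p [0.5562 0.3136 0.0629] F [-0.2 -0.8 -0.4] t 22.1667
```

View pics/top2.png

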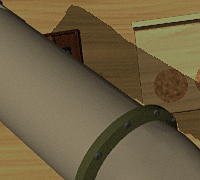

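The arm hides the trough in the top view. I lower on the wrist force reading instead.

Scaled: 0.051 m / 0.8 = 0.0638, 0.05 m / 0.8 = 0.0625.

>>> run_rows(offsets=[0, 0, 0, -0.0038, 0, 0.025, 0.012, 0, 0, 0, -0.0038, 0, 0.0438, 0.012, 0, 0, 0, -0.0038, 0, 0.0538, 0.012, 0, 0, 0, -0.0038, 0, 0.0588, 0.012, 0, 0, 0, -0.0038, 0, 0.0625, 0.012, 0, 0, 0, -0.0038, 0, 0.0638, 0.012, 0, 0, 0, -0.0038, 0, 0.0638, 0.012, 0, 0, 0, -0.0038, 0, 0.0638, 0.012])

```text
time: 22.88
tool_pos: [0.5605, 0.3151, 0.0141]
tool_rot: [[-0.991, -0.137, 0.001], [-0.137, 0.991, 0.001], [-0.001, 0.0, -1.0]]
wrist_force: [0.3, -0.1, 0.2]
finger_gap: 0.0209
grip_force: 50.3
```

```bash
python3 go.py .5591 .3145 .011 97.85
```

```text
shift [ 0.0014 -0.0004  0.0031] turn [0.0005 0.0008 0.0003] yaw 97.86 p [0.5605 0.3151 0.0141] F [ 0.3 -0.1  0.2] t 22.8833
```

Careful with the scale: shifts go in shares of 0.8 m and turns go in shares of 2 pi rad. That gives: 0.003 m / 0.8 = 0.0038, 0.0015 m / 0.8 = 0.0019.

>>> run_rows(offsets=[0, 0, 0, 0.0013, 0, 0.0019, 0.012, 0, 0, 0, 0.0013, 0, 0.0038, 0.012, 0, 0, 0, 0.0013, 0, 0.0038, 0.012, 0, 0, 0, 0.0013, 0, 0.0038, 0.012])

```text
time: 23.22
tool_pos: [0.5594, 0.3149, 0.011]
tool_rot: [[-0.991, -0.137, 0.001], [-0.137, 0.991, 0.0], [-0.001, 0.0, -1.0]]
wrist_force: [-0.7, -0.7, 4.0]
finger_gap: 0.0206
grip_force: 50.8
```

>>> run_rows(offsets=[0, 0, 0, 0, 0, 0, 0.022, 0, 0, 0, 0, 0, -0.0013, 0.027, 0, 0, 0, 0, 0, -0.0013, 0.032, 0, 0, 0, 0, 0, -0.0013, 0.032, 0, 0, 0, 0, 0, -0.0013, 0.032, 0, 0, 0, 0, 0, -0.025, 0.032, 0, 0, 0, 0, 0, -0.0625, 0.032, 0, 0, 0, 0, 0, -0.1125, 0.032, 0, 0, 0, 0, 0, -0.1625, 0.06, 0, 0, 0, 0, 0, -0.2125, 0.085, 0, 0, 0, 0, 0, -0.25, 0.085, 0, 0, 0, 0, 0, -0.25, 0.085])

```text
time: 24.22
tool_pos: [0.561, 0.317, 0.2183]
tool_rot: [[-0.991, -0.137, 0.009], [-0.137, 0.991, 0.006], [-0.01, 0.005, -1.0]]
wrist_force: [0.4, 0.3, 0.6]
finger_gap: 0.0785
grip_force: 0.0
```

```bash
python3 - <<'E'
from kn import *
im,d,C=grab("wrist"); cv2.imwrite("pics/w3.png",im); knife(im,d,C,(.38,.66,.26,.36),(.009,.05))
E
python3 go.py .40 -.31 .21 -45
```

```text
handle [ 303  120   19  100 1763] (array([0.5596, 0.3143]), array([0.1202, 0.0219]), 8.13) z [0.0251 0.0278 0.0293]
blade (array([0.4545, 0.2994]), array([0.0894, 0.0218]), 8.25) 818 z 0.0098
shift [ 0.2445 -0.5983  0.0015] turn [ 6.000e-04  7.100e-03 -6.482e-01] yaw 97.86 p [0.5604 0.3161 0.2147] F [ 0.3 -0.9 -0.6] t 24.2667
```

View pics/w3.png

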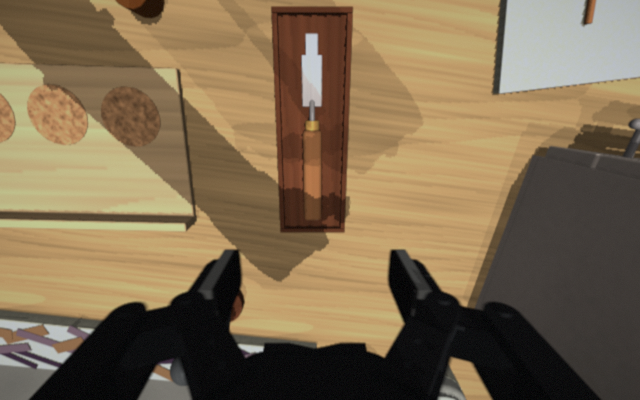

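Wrist view: the knife lies flat and lengthwise in the trough, handle (313,170), blade (312,75). Now I bring the containers back, starting with the bottle.

Scaled: -0.305 m / 0.8 = -0.3813, 0.103 m / 0.8 = 0.1288, 1.598 rad / 6.2832 = 0.2543.

>>> run_rows(offsets=[0, 0, 0.2543, 0.1288, -0.3813, 0, 0.085, 0, 0, 0.2543, 0.1288, -0.3813, 0, 0.085, 0, 0, 0.2543, 0.1288, -0.3813, 0, 0.085, 0, 0, 0.2543, 0.1288, -0.3813, 0, 0.085, 0, 0, 0.2543, 0.1288, -0.3813, 0, 0.085, 0, 0, 0.2543, 0.1288, -0.3813, 0, 0.085, 0, 0, 0.2543, 0.1288, -0.3813, 0, 0.085, 0, 0, 0.2543, 0.1288, -0.3813, 0, 0.085, 0, 0, 0.2543, 0.1288, -0.3813, 0, 0.085, 0, 0, 0.2543, 0.1288, -0.3813, 0, 0.085, 0, 0, 0.2543, 0.1288, -0.3813, 0, 0.085, 0, 0, 0.2543, 0.1288, -0.3813, 0, 0.085, 0, 0, 0.2543, 0.1288, -0.3813, 0, 0.085, 0, 0, 0.2543, 0.1288, -0.3813, 0, 0.085, 0, 0, 0.2543, 0.1288, -0.3813, 0, 0.085])

```text
time: 25.52
tool_pos: [0.4984, -0.0017, 0.2095]
tool_rot: [[-0.113, 0.994, -0.002], [0.994, 0.113, 0.0], [0.0, -0.001, -1.0]]
wrist_force: [-0.2, -0.1, -0.3]
finger_gap: 0.0849
grip_force: 0.0
```

```bash
python3 go.py .4002 -.31 .21 -45
```

```text
shift [-0.2952 -0.1324 -0.0004] turn [-1.500e-03  4.000e-04  8.986e-01] yaw 6.49 p [ 0.4984 -0.0017  0.2095] F [-0.2 -0.1 -0.3] t 25.5167
```

Scaled: -0.2952 m / 0.8 = -0.369, -0.1324 m / 0.8 = -0.1655, 0.898 rad / 6.2832 = 0.1429.

>>> run_rows(offsets=[0, 0, 0.1429, -0.369, -0.1655, 0, 0.085, 0, 0, 0.1429, -0.369, -0.1655, 0, 0.085, 0, 0, 0.1429, -0.369, -0.1655, 0, 0.085, 0, 0, 0.1429, -0.369, -0.1655, 0, 0.085, 0, 0, 0.1429, -0.369, -0.1655, 0, 0.085, 0, 0, 0.1429, -0.369, -0.1655, 0, 0.085, 0, 0, 0.1429, -0.369, -0.1655, 0, 0.085, 0, 0, 0.1429, -0.369, -0.1655, 0, 0.085, 0, 0, 0.1429, -0.369, -0.1655, 0, 0.085, 0, 0, 0.1429, -0.369, -0.1655, 0, 0.085, 0, 0, 0.1429, -0.369, -0.1655, 0, 0.085, 0, 0, 0.1429, -0.369, -0.1655, 0, 0.085, 0, 0, 0.1429, -0.369, -0.1655, 0, 0.085])

```text
time: 26.6
tool_pos: [0.4005, -0.3081, 0.2104]
tool_rot: [[0.706, 0.708, 0.0], [0.708, -0.706, 0.0], [0.0, -0.0, -1.0]]
wrist_force: [0.2, 0.3, 0.4]
finger_gap: 0.085
grip_force: 0.0
```

```bash
python3 go.py .4002 -.31 .0707 -45
```

```text
shift [-0.0016  0.0012  0.1397] turn [-0.0002 -0.0003  0.0013] yaw -44.93 p [ 0.4005 -0.3081  0.2104] F [0.2 0.3 0.4] t 26.6
```

Scaled: 0.1397 m / 0.8 = 0.1746, 0.133 m / 0.8 = 0.1663.

>>> run_rows(offsets=[0, 0, 0, -0.0013, 0.0013, 0.0375, 0.085, 0, 0, 0, -0.0013, 0.0013, 0.075, 0.085, 0, 0, 0, -0.0013, 0.0013, 0.1125, 0.085, 0, 0, 0, -0.0013, 0.0013, 0.15, 0.085, 0, 0, 0, -0.0013, 0.0013, 0.1663, 0.085, 0, 0, 0, -0.0013, 0.0013, 0.1746, 0.085, 0, 0, 0, -0.0013, 0.0013, 0.1746, 0.075, 0, 0, 0, -0.0013, 0.0013, 0.1746, 0.065, 0, 0, 0, -0.0013, 0.0013, 0.1746, 0.055, 0, 0, 0, -0.0013, 0.0013, 0.1746, 0.05, 0, 0, 0, -0.0013, 0.0013, 0.1746, 0.045, 0, 0, 0, -0.0013, 0.0013, 0.1746, 0.035, 0, 0, 0, -0.0013, 0.0013, 0.1746, 0.035, 0, 0, 0, -0.0013, 0.0013, 0.1746, 0.035, 0, 0, 0, -0.0013, 0.0013, 0.1746, 0.035, 0, 0, 0, -0.0013, 0.0013, 0.1746, 0.035], grip_force=40)

```text
time: 27.93
tool_pos: [0.4004, -0.3113, 0.0721]
tool_rot: [[0.709, 0.705, 0.001], [0.705, -0.709, -0.001], [0.0, 0.002, -1.0]]
wrist_force: [-2.0, 1.7, 6.1]
finger_gap: 0.0449
grip_force: 40.0
```

>>> run_rows(offsets=[0, 0, 0, 0, 0, -0.05, 0.035, 0, 0, 0, 0, 0, -0.1, 0.035, 0, 0, 0, 0, 0, -0.1563, 0.035, 0, 0, 0, 0, 0, -0.1563, 0.035, 0, 0, 0, 0, 0, -0.1563, 0.035])

```text
time: 28.35
tool_pos: [0.4013, -0.3121, 0.1991]
tool_rot: [[0.709, 0.705, 0.005], [0.705, -0.709, -0.005], [0.0, 0.007, -1.0]]
wrist_force: [0.6, -1.0, -3.5]
finger_gap: 0.0451
grip_force: 43.0
```

```bash
python3 go.py .5235 .0911 .20 6.3
```

```text
shift [ 0.371  -0.1996 -0.0021] turn [ 0.0065  0.0026 -0.898 ] yaw -45.15 p [ 0.4013 -0.3121  0.1991] F [ 0.6 -1.  -3.5] t 28.35
```

Scaled: 0.371 m / 0.8 = 0.4638, -0.1996 m / 0.8 = -0.2495, -0.898 rad / 6.2832 = -0.1429.

>>> run_rows(offsets=[0, 0, -0.1429, 0.4638, -0.2495, 0, 0.035, 0, 0, -0.1429, 0.4638, -0.2495, 0, 0.035, 0, 0, -0.1429, 0.4638, -0.2495, 0, 0.035, 0, 0, -0.1429, 0.4638, -0.2495, 0, 0.035, 0, 0, -0.1429, 0.4638, -0.2495, 0, 0.035, 0, 0, -0.1429, 0.4638, -0.2495, 0, 0.035, 0, 0, -0.1429, 0.4638, -0.2495, 0, 0.035, 0, 0, -0.1429, 0.4638, -0.2495, 0, 0.035, 0, 0, -0.1429, 0.4638, -0.2495, 0, 0.035, 0, 0, -0.1429, 0.4638, -0.2495, 0, 0.035, 0, 0, -0.1429, 0.4638, -0.2495, 0, 0.035, 0, 0, -0.1429, 0.4638, -0.2495, 0, 0.035, 0, 0, -0.1429, 0.4638, -0.2495, 0, 0.035, 0, 0, -0.1429, 0.4638, -0.2495, 0.0375, 0.035, 0, 0, -0.1429, 0.4638, -0.2495, 0.075, 0.035, 0, 0, -0.1429, 0.4638, -0.2495, 0.1125, 0.035, 0, 0, -0.1429, 0.4638, -0.2495, 0.1313, 0.035, 0, 0, -0.1429, 0.4638, -0.2495, 0.1313, 0.035, 0, 0, -0.1429, 0.4638, -0.2495, 0.1313, 0.035])

```text
time: 29.93
tool_pos: [0.5211, 0.0905, 0.0899]
tool_rot: [[-0.108, 0.994, -0.003], [0.994, 0.108, -0.001], [-0.0, -0.003, -1.0]]
wrist_force: [0.4, -0.6, -2.4]
finger_gap: 0.0446
grip_force: 42.9
```

```bash
python3 go.py .5237 .0912 .0785 6.3
cat > up.py <<'E'
from m import *
W=None
def obs(n):
    im,d,C=grab(n); W=cloud(d,C); X,Y,Z=W[...,0],W[...,1],W[...,2]
    M=((Z>.035)&(Z<.2)&(X>.47)&(X<.60)&(abs(Y)<.14)).astype(np.uint8)
    k,L,S,_=cv2.connectedComponentsWithStats(M)
    for i in range(1,k):
        if S[i,4]<150: continue
        P=W[L==i]; zt=np.percentile(P[:,2],95); print(n,S[i],"zt",round(zt,4),mec(P[P[:,2]>zt-.008][:,:2]),"all",mec(P[:,:2]))
    return im
if __name__=="__main__":
    import sys
    for n in sys.argv[2:]: cv2.imwrite(f"pics/{n}{sys.argv[1]}.png",obs(n))
E
```

```text
shift [0.0004 0.0027 0.0113] turn [-0.0027  0.0003 -0.002 ] yaw 6.18 p [0.5211 0.0905 0.0899] F [ 0.4 -0.6 -2.4] t 29.9333
```

Scaled: 0.008 m / 0.8 = 0.01, 0.004 m / 0.8 = 0.005.

>>> run_rows(offsets=[0, 0, 0, 0, 0, 0.005, 0.035, 0, 0, 0, 0, 0, 0.01, 0.035, 0, 0, 0, 0, 0, 0.01, 0.035, 0, 0, 0, 0, 0, 0.01, 0.035])

```text
time: 30.27
tool_pos: [0.5223, 0.0921, 0.0833]
tool_rot: [[-0.11, 0.994, 0.001], [0.994, 0.11, -0.0], [-0.0, 0.001, -1.0]]
wrist_force: [-0.3, -0.4, -1.6]
finger_gap: 0.0448
grip_force: 42.9
```

```bash
python3 go.py .5237 .0912 .0785 6.3
```

```text
shift [-0.0011  0.0013  0.0048] turn [ 0.0009  0.0002 -0.0001] yaw 6.3 p [0.5223 0.0921 0.0833] F [-0.3 -0.4 -1.6] t 30.2667
```

>>> run_rows(offsets=[0, 0, 0, -0.0013, 0.0013, 0.0038, 0.035, 0, 0, 0, -0.0013, 0.0013, 0.0063, 0.035, 0, 0, 0, -0.0013, 0.0013, 0.0063, 0.035, 0, 0, 0, -0.0013, 0.0013, 0.0063, 0.035])

```text
time: 30.6
tool_pos: [0.5236, 0.0913, 0.0782]
tool_rot: [[-0.11, 0.994, 0.001], [0.994, 0.11, -0.0], [-0.0, 0.001, -1.0]]
wrist_force: [-0.5, 0.1, 3.5]
finger_gap: 0.0446
grip_force: 43.4
```

>>> run_rows(offsets=[0, 0, 0, 0, 0, 0, 0.045, 0, 0, 0, 0, 0, 0, 0.055, 0, 0, 0, 0, 0, 0, 0.07, 0, 0, 0, 0, 0, 0, 0.085, 0, 0, 0, 0, 0, 0, 0.085, 0, 0, 0, 0, 0, -0.0375, 0.085, 0, 0, 0, 0, 0, -0.0875, 0.085, 0, 0, 0, 0, 0, -0.1375, 0.085, 0, 0, 0, 0, 0, -0.1875, 0.085, 0, 0, 0, 0, 0, -0.1875, 0.085])

```text
time: 31.43
tool_pos: [0.5263, 0.0929, 0.236]
tool_rot: [[-0.11, 0.994, 0.012], [0.994, 0.11, 0.001], [0.0, 0.012, -1.0]]
wrist_force: [1.0, -0.3, 0.6]
finger_gap: 0.0848
grip_force: 0.0
```

```bash
python3 go.py .4809 -.315 .2 -45
```

```text
shift [-0.4004 -0.0906  0.0349] turn [ 0.011  -0.0054  0.896 ] yaw 6.34 p [0.5263 0.0929 0.236 ] F [ 1.  -0.3  0.6] t 31.4333
```

Scaled: -0.4 m / 0.8 = -0.5, -0.088 m / 0.8 = -0.11, 0.896 rad / 6.2832 = 0.1426.

>>> run_rows(offsets=[0, 0, 0.1426, -0.5, -0.11, 0.025, 0.085, 0, 0, 0.1426, -0.5, -0.11, 0.025, 0.085, 0, 0, 0.1426, -0.5, -0.11, 0.025, 0.085, 0, 0, 0.1426, -0.5, -0.11, 0.025, 0.085, 0, 0, 0.1426, -0.5, -0.11, 0.025, 0.085, 0, 0, 0.1426, -0.5, -0.11, 0.025, 0.085, 0, 0, 0.1426, -0.5, -0.11, 0.025, 0.085, 0, 0, 0.1426, -0.5, -0.11, 0.025, 0.085, 0, 0, 0.1426, -0.5, -0.11, 0.025, 0.085, 0, 0, 0.1426, -0.5, -0.11, 0.025, 0.085, 0, 0, 0.1426, -0.5, -0.11, 0.025, 0.085, 0, 0, 0.1426, -0.5, -0.11, 0.025, 0.085, 0, 0, 0.1426, -0.5, -0.11, 0.025, 0.085, 0, 0, 0.1426, -0.5, -0.11, 0.025, 0.085])

```text
time: 32.6
tool_pos: [0.4803, -0.3141, 0.2078]
tool_rot: [[0.706, 0.709, 0.0], [0.709, -0.706, 0.001], [0.001, -0.0, -1.0]]
wrist_force: [-0.4, 0.3, 0.6]
finger_gap: 0.0852
grip_force: 0.0
```

```bash
python3 up.py 3 top
python3 go.py .4805 -.3145 .062 -45
```

```text
top [253 187  29  31 664] zt 0.1419 [0.5222 0.0913 0.0143] all [0.522  0.0912 0.0232]
shift [-0.0003  0.0004  0.1459] turn [ 0.     -0.0007  0.0024] yaw -44.86 p [ 0.4803 -0.3141  0.2079] F [-0.1 -1.   0.2] t 32.65
```

The bottle is back within about 1.5 mm. Next the tin.

Scaled: 0.145 m / 0.8 = 0.1813, 0.138 m / 0.8 = 0.1725.

>>> run_rows(offsets=[0, 0, 0, 0, 0, 0.0375, 0.085, 0, 0, 0, 0, 0, 0.075, 0.085, 0, 0, 0, 0, 0, 0.1125, 0.085, 0, 0, 0, 0, 0, 0.15, 0.085, 0, 0, 0, 0, 0, 0.1725, 0.085, 0, 0, 0, 0, 0, 0.1813, 0.085, 0, 0, 0, 0, 0, 0.1813, 0.085, 0, 0, 0, 0, 0, 0.1813, 0.075, 0, 0, 0, 0, 0, 0.1813, 0.067, 0, 0, 0, 0, 0, 0.1813, 0.06, 0, 0, 0, 0, 0, 0.1813, 0.05, 0, 0, 0, 0, 0, 0.1813, 0.05, 0, 0, 0, 0, 0, 0.1813, 0.05, 0, 0, 0, 0, 0, 0.1813, 0.05, 0, 0, 0, 0, 0, 0.1813, 0.05], grip_force=40)

```text
time: 33.9
tool_pos: [0.4806, -0.3162, 0.0648]
tool_rot: [[0.707, 0.707, 0.002], [0.707, -0.707, -0.001], [0.001, 0.003, -1.0]]
wrist_force: [-1.1, 0.6, 5.5]
finger_gap: 0.059
grip_force: 42.7
```

>>> run_rows(offsets=[0, 0, 0, 0, 0, -0.05, 0.05, 0, 0, 0, 0, 0, -0.1, 0.05, 0, 0, 0, 0, 0, -0.1563, 0.05, 0, 0, 0, 0, 0, -0.1563, 0.05, 0, 0, 0, 0, 0, -0.1563, 0.05])

```text
time: 34.32
tool_pos: [0.4815, -0.3169, 0.1919]
tool_rot: [[0.707, 0.707, 0.006], [0.707, -0.707, -0.004], [0.001, 0.008, -1.0]]
wrist_force: [-0.8, 0.7, -4.0]
finger_gap: 0.0588
grip_force: 45.8
```

```bash
python3 go.py .5341 .011 .19 6.3
```

```text
shift [ 0.269  -0.1948  0.0008] turn [ 0.0078  0.0022 -0.8959] yaw -45.03 p [ 0.4815 -0.3169  0.1919] F [-0.8  0.7 -4. ] t 34.3167
```

Scaled: 0.269 m / 0.8 = 0.3363, -0.195 m / 0.8 = -0.2438, -0.896 rad / 6.2832 = -0.1426.

>>> run_rows(offsets=[0, 0, -0.1426, 0.3363, -0.2438, 0, 0.05, 0, 0, -0.1426, 0.3363, -0.2438, 0, 0.05, 0, 0, -0.1426, 0.3363, -0.2438, 0, 0.05, 0, 0, -0.1426, 0.3363, -0.2438, 0, 0.05, 0, 0, -0.1426, 0.3363, -0.2438, 0, 0.05, 0, 0, -0.1426, 0.3363, -0.2438, 0, 0.05, 0, 0, -0.1426, 0.3363, -0.2438, 0, 0.05, 0, 0, -0.1426, 0.3363, -0.2438, 0, 0.05, 0, 0, -0.1426, 0.3363, -0.2438, 0, 0.05, 0, 0, -0.1426, 0.3363, -0.2438, 0, 0.05, 0, 0, -0.1426, 0.3363, -0.2438, 0, 0.05, 0, 0, -0.1426, 0.3363, -0.2438, 0, 0.05, 0, 0, -0.1426, 0.3363, -0.2438, 0.0375, 0.05, 0, 0, -0.1426, 0.3363, -0.2438, 0.075, 0.05, 0, 0, -0.1426, 0.3363, -0.2438, 0.1125, 0.05, 0, 0, -0.1426, 0.3363, -0.2438, 0.14, 0.05, 0, 0, -0.1426, 0.3363, -0.2438, 0.14, 0.05, 0, 0, -0.1426, 0.3363, -0.2438, 0.14, 0.05, 0, 0, -0.1426, 0.3363, -0.2438, 0.14, 0.05, 0, 0, -0.1426, 0.3363, -0.2438, 0.14, 0.05])

```text
time: 35.98
tool_pos: [0.5329, 0.0117, 0.0772]
tool_rot: [[-0.109, 0.994, 0.002], [0.994, 0.109, -0.0], [-0.0, 0.002, -1.0]]
wrist_force: [-0.1, -0.2, -2.6]
finger_gap: 0.0589
grip_force: 45.3
```

```bash
python3 go.py .5343 .011 .0708 6.3
```

```text
shift [-0.0008  0.0013  0.0064] turn [ 0.0021  0.0004 -0.0009] yaw 6.25 p [0.5329 0.0117 0.0772] F [-0.1 -0.2 -2.6] t 35.9833
```

>>> run_rows(offsets=[0, 0, 0, -0.0013, 0.0013, 0.005, 0.05, 0, 0, 0, -0.0013, 0.0013, 0.0085, 0.05, 0, 0, 0, -0.0013, 0.0013, 0.0085, 0.05, 0, 0, 0, -0.0013, 0.0013, 0.0085, 0.05])

```text
time: 36.32
tool_pos: [0.534, 0.0109, 0.0699]
tool_rot: [[-0.11, 0.994, 0.002], [0.994, 0.11, -0.001], [-0.001, 0.002, -1.0]]
wrist_force: [-0.2, -1.6, 4.4]
finger_gap: 0.059
grip_force: 45.7
```

>>> run_rows(offsets=[0, 0, 0, 0, 0, 0, 0.06, 0, 0, 0, 0, 0, 0, 0.07, 0, 0, 0, 0, 0, 0, 0.085, 0, 0, 0, 0, 0, 0, 0.085, 0, 0, 0, 0, 0, 0, 0.085, 0, 0, 0, 0, 0, -0.0375, 0.085, 0, 0, 0, 0, 0, -0.0875, 0.085, 0, 0, 0, 0, 0, -0.1375, 0.085, 0, 0, 0, 0, 0, -0.15, 0.085, 0, 0, 0, 0, 0, -0.15, 0.085, 0, 0, 0, 0, 0, -0.15, 0.085])

```text
time: 37.23
tool_pos: [0.5335, 0.0112, 0.1894]
tool_rot: [[-0.11, 0.994, 0.001], [0.994, 0.11, -0.0], [-0.001, 0.001, -1.0]]
wrist_force: [-0.4, -0.4, -0.7]
finger_gap: 0.0848
grip_force: 0.0
```

```bash
python3 go.py .5585 -.317 .19 -45
```

```text
shift [-0.329  -0.0111 -0.0005] turn [ 1.600e-03 -1.000e-04  8.953e-01] yaw 6.3 p [0.5335 0.0112 0.1894] F [-0.4 -0.4 -0.7] t 37.2333
```

Scaled: -0.329 m / 0.8 = -0.4113, -0.011 m / 0.8 = -0.0138, 0.895 rad / 6.2832 = 0.1424.

>>> run_rows(offsets=[0, 0, 0.1424, -0.4113, -0.0138, 0, 0.085, 0, 0, 0.1424, -0.4113, -0.0138, 0, 0.085, 0, 0, 0.1424, -0.4113, -0.0138, 0, 0.085, 0, 0, 0.1424, -0.4113, -0.0138, 0, 0.085, 0, 0, 0.1424, -0.4113, -0.0138, 0, 0.085, 0, 0, 0.1424, -0.4113, -0.0138, 0, 0.085, 0, 0, 0.1424, -0.4113, -0.0138, 0, 0.085, 0, 0, 0.1424, -0.4113, -0.0138, 0, 0.085, 0, 0, 0.1424, -0.4113, -0.0138, 0, 0.085, 0, 0, 0.1424, -0.4113, -0.0138, 0, 0.085, 0, 0, 0.1424, -0.4113, -0.0138, 0, 0.085, 0, 0, 0.1424, -0.4113, -0.0138, 0, 0.085])

```text
time: 38.23
tool_pos: [0.5584, -0.315, 0.1878]
tool_rot: [[0.705, 0.709, -0.001], [0.709, -0.705, 0.002], [0.0, -0.002, -1.0]]
wrist_force: [0.1, 0.3, -0.7]
finger_gap: 0.0847
grip_force: 0.0
```

```bash
python3 up.py 4 top
python3 go.py .5587 -.317 .036 -45
```

```text
top [ 293  176   34   38 1025] zt 0.1178 [0.5342 0.0114 0.0305] all [0.5342 0.0112 0.0306]
top [253 187  29  31 663] zt 0.142 [0.5225 0.0914 0.0146] all [0.5219 0.0914 0.0234]
shift [-0.0014  0.0017  0.1523] turn [-0.0014 -0.0004  0.0033] yaw -44.81 p [ 0.5586 -0.315   0.1883] F [0.2 0.9 0.1] t 38.2833
```

The tin is back to within 0.5 mm. Now the jar.

Scaled: 0.151 m / 0.8 = 0.1888, 0.142 m / 0.8 = 0.1775.

>>> run_rows(offsets=[0, 0, 0, -0.0013, 0.0013, 0.0375, 0.085, 0, 0, 0, -0.0013, 0.0013, 0.075, 0.085, 0, 0, 0, -0.0013, 0.0013, 0.1125, 0.085, 0, 0, 0, -0.0013, 0.0013, 0.15, 0.085, 0, 0, 0, -0.0013, 0.0013, 0.1775, 0.085, 0, 0, 0, -0.0013, 0.0013, 0.1888, 0.085, 0, 0, 0, -0.0013, 0.0013, 0.1888, 0.085, 0, 0, 0, -0.0013, 0.0013, 0.1888, 0.075, 0, 0, 0, -0.0013, 0.0013, 0.1888, 0.067, 0, 0, 0, -0.0013, 0.0013, 0.1888, 0.06, 0, 0, 0, -0.0013, 0.0013, 0.1888, 0.05, 0, 0, 0, -0.0013, 0.0013, 0.1888, 0.05, 0, 0, 0, -0.0013, 0.0013, 0.1888, 0.05, 0, 0, 0, -0.0013, 0.0013, 0.1888, 0.05, 0, 0, 0, -0.0013, 0.0013, 0.1888, 0.05], grip_force=40)

```text
time: 39.53
tool_pos: [0.5596, -0.3187, 0.0402]
tool_rot: [[0.707, 0.707, 0.003], [0.707, -0.707, -0.001], [0.001, 0.003, -1.0]]
wrist_force: [-1.3, 0.9, 6.9]
finger_gap: 0.0568
grip_force: 44.2
```

>>> run_rows(offsets=[0, 0, 0, 0, 0, -0.05, 0.05, 0, 0, 0, 0, 0, -0.1, 0.05, 0, 0, 0, 0, 0, -0.1375, 0.05, 0, 0, 0, 0, 0, -0.1375, 0.05, 0, 0, 0, 0, 0, -0.1375, 0.05])

```text
time: 39.95
tool_pos: [0.5597, -0.319, 0.1508]
tool_rot: [[0.707, 0.707, 0.005], [0.707, -0.707, -0.003], [0.001, 0.005, -1.0]]
wrist_force: [-0.0, 0.8, -4.2]
finger_gap: 0.0568
grip_force: 45.3
```

```bash
python3 go.py .542 -.0757 .16 6.3
```

```text
shift [ 0.1596 -0.1844 -0.0099] turn [ 0.0054  0.0011 -0.8951] yaw -44.98 p [ 0.5597 -0.319   0.1508] F [-0.   0.8 -4.2] t 39.95
```

Scaled: -0.1844 m / 0.8 = -0.2305, -0.01 m / 0.8 = -0.0125, -0.895 rad / 6.2832 = -0.1424.

>>> run_rows(offsets=[0, 0, -0.1424, 0.1995, -0.2305, -0.0125, 0.05, 0, 0, -0.1424, 0.1995, -0.2305, -0.0125, 0.05, 0, 0, -0.1424, 0.1995, -0.2305, -0.0125, 0.05, 0, 0, -0.1424, 0.1995, -0.2305, -0.0125, 0.05, 0, 0, -0.1424, 0.1995, -0.2305, -0.0125, 0.05, 0, 0, -0.1424, 0.1995, -0.2305, -0.0125, 0.05, 0, 0, -0.1424, 0.1995, -0.2305, -0.0125, 0.05, 0, 0, -0.1424, 0.1995, -0.2305, -0.0125, 0.05, 0, 0, -0.1424, 0.1995, -0.2305, -0.0125, 0.05, 0, 0, -0.1424, 0.1995, -0.2305, 0.025, 0.05, 0, 0, -0.1424, 0.1995, -0.2305, 0.0625, 0.05, 0, 0, -0.1424, 0.1995, -0.2305, 0.1, 0.05, 0, 0, -0.1424, 0.1995, -0.2305, 0.12, 0.05, 0, 0, -0.1424, 0.1995, -0.2305, 0.12, 0.05, 0, 0, -0.1424, 0.1995, -0.2305, 0.12, 0.05, 0, 0, -0.1424, 0.1995, -0.2305, 0.12, 0.05])

```text
time: 41.28
tool_pos: [0.541, -0.0761, 0.0524]
tool_rot: [[-0.107, 0.994, 0.0], [0.994, 0.107, -0.0], [-0.0, 0.0, -1.0]]
wrist_force: [-0.3, 0.3, -2.3]
finger_gap: 0.0571
grip_force: 46.4
```

```bash
python3 go.py .542 -.0757 .0462 6.3
```

```text
shift [0.0003 0.001  0.0062] turn [ 0.0003  0.0001 -0.0031] yaw 6.12 p [ 0.541  -0.0761  0.0524] F [-0.3  0.3 -2.3] t 41.2833
```

Scaled: 0.0068 m / 0.8 = 0.0085, 0.004 m / 0.8 = 0.005.

>>> run_rows(offsets=[0, 0, 0, 0, 0.0013, 0.005, 0.05, 0, 0, 0, 0, 0.0013, 0.0085, 0.05, 0, 0, 0, 0, 0.0013, 0.0085, 0.05, 0, 0, 0, 0, 0.0013, 0.0085, 0.05])

```text
time: 41.62
tool_pos: [0.5422, -0.0752, 0.0457]
tool_rot: [[-0.109, 0.994, 0.001], [0.994, 0.109, -0.0], [-0.001, 0.001, -1.0]]
wrist_force: [2.2, -1.2, -0.3]
finger_gap: 0.0569
grip_force: 46.4
```

>>> run_rows(offsets=[0, 0, 0, 0, 0, 0, 0.06, 0, 0, 0, 0, 0, 0, 0.07, 0, 0, 0, 0, 0, 0, 0.085, 0, 0, 0, 0, 0, 0, 0.085, 0, 0, 0, 0, 0, 0, 0.085, 0, 0, 0, 0, 0, -0.0375, 0.085, 0, 0, 0, 0, 0, -0.0875, 0.085, 0, 0, 0, 0, 0, -0.1375, 0.085, 0, 0, 0, 0, 0, -0.1875, 0.085, 0, 0, 0.1424, -0.375, -0.0625, -0.25, 0.085, 0, 0, 0.1424, -0.375, -0.0625, -0.25, 0.085, 0, 0, 0.1424, -0.375, -0.0625, -0.25, 0.085, 0, 0, 0.1424, -0.375, -0.0625, -0.25, 0.085, 0, 0, 0.1424, -0.375, -0.0625, -0.25, 0.085, 0, 0, 0.1424, -0.375, -0.0625, -0.25, 0.085, 0, 0, 0.1424, -0.375, -0.0625, -0.25, 0.085, 0, 0, 0.1424, -0.375, -0.0625, -0.25, 0.085, 0, 0, 0.1424, -0.375, -0.0625, -0.25, 0.085, 0, 0, 0.1424, -0.375, -0.0625, -0.25, 0.085, 0, 0, 0.1424, -0.375, -0.0625, -0.25, 0.085])

```text
time: 43.28
tool_pos: [0.5254, -0.3773, 0.2448]
tool_rot: [[0.705, 0.709, 0.0], [0.709, -0.705, 0.001], [0.001, -0.001, -1.0]]
wrist_force: [1.4, 0.5, 0.3]
finger_gap: 0.0851
grip_force: 0.0
```

```bash
python3 up.py 5 top
```

```text
top [340 174  32  34 860] zt 0.088 [ 0.5427 -0.0754  0.0296] all [ 0.5425 -0.0754  0.0297]
top [ 293  176   34   38 1025] zt 0.1179 [0.5341 0.0113 0.0306] all [0.5341 0.0113 0.0306]
top [253 187  29  31 664] zt 0.142 [0.5221 0.0911 0.0143] all [0.5221 0.0912 0.0234]
```

View pics/top5.png

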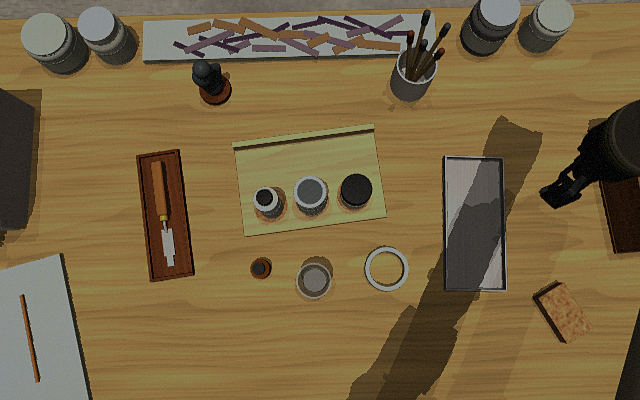

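The bottle (267,200), tin (311,194) and jar (356,190) stand upright on their spots, all within 2 mm. The knife lies in the trough at (163,215), and the glass, ink bottle and tape roll have not moved.

```bash
python3 -c "
from plant import workorder; print(workorder.hand_in())"
```

```text
the job is handed in; nothing more can be done
None
```

The job is done and handed in after about 43 s of robot time: all three containers stand upright within 2 mm of their starting spots, the palette knife lies flat and lengthwise in the trough, and the rinsing glass, ink bottle and tape roll were not moved.

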